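# Drive the spring pins home in clamped spacer blocks

### The job

Take the carton off the plywood clamping jig and set it flat on the table, put every aluminium spacer block upright into the jig's channel, its long side reaching across from jaw to fence, and clamp them all by bringing the cam lever upright. Knock each block's pin fully home with the mallet (never press on the pins with the fingers) and lay the mallet back in its rest as it was. Then tip the lever right back open and stand the finished blocks on the rubber mat again, leaving the solder spool beside it alone.

Things in the scene. Friction and masses are not known exactly. Their poses are not given: they have to be found in the camera images.
- jig_bed (a point): point on the floor of the jig's channel, under the centre of a clamped block (in y mid-channel), 22 mm above the table. x points from the sliding jaw to the fixed fence, y along the channel, z up. The channel runs y = -100 to 100 mm, open on top. Fence face at x = +25 mm; jaw face at x = -35 mm with the lever at 0, -24.8 mm with it upright, when it presses a 50 mm block square on the fence.
- jig: the fixed jig; origin on the table below jig_bed, but 6 mm farther from the fence; axes as jig_bed's. Plywood board 18 mm thick, x = -100 to 65 mm, y = -180 to 110 mm. Fence and jaw are aluminium bars 18 mm thick, tops 50 mm above the table. Two bearing blocks behind the jaw (x = -62 mm, y = +-86 mm, 24 x 20 mm) are 60 mm high.
- lever (a joint): angle of the jig's cam lever, rad. 0 = leaning 66 degrees from upright towards the fence (away from the robot), jaw back; grows as it is pulled over to the jaw's side; 1.15 = upright, jaw firm on the blocks; stop at 1.45, which would strain them. The jaw moves 9 mm per rad. It stays where it is left; about 6 N at the knob moves it, some 12 N while it presses blocks.
- lever_knob (a point): centre of the black cross knob on the end of the lever, 80 mm from the hinge line: a cylinder 25 mm across and 30 mm long, lying along the hinge line, with flat ends that the fingers can pinch while the lever turns between them. The lever is a 10 mm steel rod at the right-hand (-y) end of the jig, 152 mm from mid-channel.
- lever_hinge (a point): point on the lever's hinge line (parallel to jig_bed's y axis), in the plane in which the lever swings, 46 mm above the table; axes as jig_bed's.
- mat_mid (a point): middle of the top of the fixed flat grey rubber mat on the robot's left, 180 (x) x 160 (y) mm, 3 mm thick, z up. The blocks stand on it at the start and shall stand on it again at the end, anywhere on it.
- block_1_mid (a point): centre (15 mm above its underside) of an aluminium spacer block, 50 (x) x 30 (y) x 30 (z) mm, 0.12 kg, z up, a headed pin standing in the bore in the middle of its top. Gripping it across its 30 mm width leaves the pin head free. Two or three of the three blocks are there; the other is absent.
- block_2_mid (a point): centre (15 mm above its underside) of an aluminium spacer block, 50 (x) x 30 (y) x 30 (z) mm, 0.12 kg, z up, a headed pin standing in the bore in the middle of its top. Gripping it across its 30 mm width leaves the pin head free. Two or three of the three blocks are there; the other is absent.
- block_3_mid (a point): centre (15 mm above its underside) of an aluminium spacer block, 50 (x) x 30 (y) x 30 (z) mm, 0.12 kg, z up, a headed pin standing in the bore in the middle of its top. Gripping it across its 30 mm width leaves the pin head free. Two or three of the three blocks are there; the other is absent.
- pin_1 (a joint): slide of the headed steel spring pin in block_1: 0 = head 10 mm clear of the block, grows downwards, 0.010 = home, head on the block. It takes 6 N to start it, 9 N at the end (bore grip 6 N, spring up to 3 N), and it stays where it is driven. The head is a disc 15 mm across, 4 mm thick, central on the block; its top is 44 mm above the block's underside at 0, 34 mm when home.
- pin_2 (a joint): slide of the headed steel spring pin in block_2: 0 = head 10 mm clear of the block, grows downwards, 0.010 = home, head on the block. It takes 6 N to start it, 9 N at the end (bore grip 6 N, spring up to 3 N), and it stays where it is driven. The head is a disc 15 mm across, 4 mm thick, central on the block; its top is 44 mm above the block's underside at 0, 34 mm when home.
- pin_3 (a joint): slide of the headed steel spring pin in block_3: 0 = head 10 mm clear of the block, grows downwards, 0.010 = home, head on the block. It takes 6 N to start it, 9 N at the end (bore grip 6 N, spring up to 3 N), and it stays where it is driven. The head is a disc 15 mm across, 4 mm thick, central on the block; its top is 44 mm above the block's underside at 0, 34 mm when home.
- mallet_grip (a point): point on the axis of the mallet's wooden handle, 55 mm from the head's axis, a good place to grip. x points from handle to head, z up. The handle is 22 mm wide (y), 26 mm high (z), from 12 to 155 mm behind the head's axis; the head is an upright cylinder 36 mm across, 70 mm high, a flat white face at either end, 35 mm above and below the handle's axis; 0.30 kg.
- mallet_face (a point): centre of the lower striking face of the mallet's head; axes as mallet_grip's (which lies at x = -55 mm, z = +35 mm from here).
- rest_seat (a point): spot on the mallet's fixed wooden rest where the centre of the lower face stands, 10 mm above the table; x points from the fork to the seat, as the mallet's x does when it lies there. The fork is 125 mm behind the seat: floor 22 mm above the seat, gap 27 mm wide, prongs 42 mm above the seat and 18 mm thick along x. Baseboard x = -142 to 30 mm, 56 mm wide.
- carton_mid (a point): centre (21 mm above its underside) of a brown cardboard carton, 60 (x) x 90 (y) x 42 (z) mm, 0.14 kg, standing on jaw and fence over the channel. It can be gripped across its 60 mm width. There is free table for it on the robot's left, beyond the mat, about x = 0.45 to 0.49, y = 0.41 to 0.43.
- spool: spool of solder, 62 mm across and 46 mm high, origin at the centre of its underside, standing behind the mat: leave alone.

How it is judged:
By the outcome, as a careful person would: the job done as asked, in the order asked, and still so for the second after the job is handed in, with the robot touching nothing.
Of block_1, block_2, block_3 only 2 to 3 are there at a start; the rules pass over those that are not, and their reading is None.
At some moment in a run one of block_1, block_2, block_3 may be knocked a few centimetres aside while the robot is not near it.
It also fails if it takes over 210 s, if anything falls off the work surface, if the arm or the gripper's body presses on something with over 40 N, if the wrist force passes 120 N, or if a joint passes its speed limit or range.

### The arm

A 6-joint arm with a two-finger parallel gripper is mounted at the origin on the work surface; the furniture and walls round the work are solid. World frame = base frame: x ahead of the robot, y to its left, z up, the work surface at z = 0. Lengths are in mm, angles in rad, forces in N, time in s.
With the tool pointing down it reaches from about 325 to 775 mm from the base axis. Payload 9.3 kg.
Tool frame: the origin (TCP) lies between the finger pads; the fingertips stand 19 mm ahead of it and the grasp point (between the pads) is the TCP; z points along the fingers, y is the line along which they close (so a half turn about z gives the same grasp; the last joint's range is limited). The gripper opens to 85 mm and grips with 20 to 120 N. Pads are 22 mm wide; open, the fingers measure 114 mm over their backs; the gripper's body (76 mm by 85 mm) begins 54 mm behind the grasp point. The pads swing forward as they close: fully open they stand 13 mm farther back than shut.
Start: joints at [-1.331, 0.259, 0.021, 1.334, 0, 1.418], TCP at [210.52, -508.112, 250.279] pointing down, gripper open.
Joint ranges: [-3.04, 3.04], [-0.91, 1.82], [-1.04, 1.36], [-1.92, 1.95], [-1.52, 1.45], [-3.14, 3.14]. Speed limits (rad/s): [2.22, 2.22, 2.79, 3.14, 3.14, 3.14].

### API

Orientations are given as a 3x3 rotation matrix whose columns are the frame's x, y, z axes.
In Python, from rig import ctrl, grab_frame, ticket gives the robot as it stands.
- The arm moves only by the tool jog_arm, never from a script. Its arguments are lists of equal length, an entry for each row: "xyz": the shift along the world's x, y, z in mm, a list of three; "turn": the turn about the world's z in rad; "claw": the finger opening in mm, from 0 to 85.4. In form: {"xyz": [[dx, dy, dz], ...], "turn": [turn, ...], "claw": [claw, ...]}. A call has 1 to 8 rows; each row is the pose to reach, as a shift and turn from the pose commanded when the call began; what a row does not reach only later rows make up. A row lasts 1/12 s, in which the tool goes at most 41.7 mm and 7.16 degrees, less where a joint would pass 70% of its speed; a pose out of reach is approached as far as the arm can. A call with a gripper value outside its range is refused whole. The fingers move at their own pace and stop on an object; "grip_force" is the grip in N (left out, the last holds). Time passes only in rows, so rows that repeat a pose let the fingers close. It gives the time, the measured TCP pose, the force, the opening and the grip force at its end, in the units of the state.
- ctrl.get_obs(): the state, without advancing time (a new reading comes with each control period).
- grab_frame(name): name is "side" or "top" or "wrist"; returns a dict with "frame" (400x640x3 uint8, red, green, blue), "mtx" (3x3 intrinsics, pixels), "k1" (the pictures are not rectified: a ray, as slopes to the right and down, at radius r is drawn at 1 + k1 r^2 times it, then the intrinsics apply), "position" and "rotation" of the camera in the world; the wrist camera has in their place "tool_from_camera" (4x4, takes a point from camera to tool coordinates, whose origin is the TCP and whose axes are the flange's). Camera axes: x right, y down, z forward; pixel columns grow to the right and rows downward; lengths in mm; the calibration is good to about 2 mm. A picture is of the moment at which its call begins: read the wrist's pose just before it. There is no depth.
- ticket.finish_job(): hands the job in; it is judged then, once.
The state is a dict: "time_s": time; "q": joint angles; "dq": joint speeds; "joint_efforts": joint torques, N m; "position": TCP position; "tool_rot": TCP orientation; "contact_force": force on the tool from outside, world axes, zero at the start; "moment": the same for the moment, N m; "finger_gap": opening from 0.0 (shut) to 1.0 (fully open); "grasp_force": force on a finger pad.
Only numpy, scipy, OpenCV 4.12 (cv2) and the standard library are available. Lean on these libraries where they do the work, as an engineer would, in place of code of your own. Each camera call takes 0.05 s, during which the arm holds its last target. There are 200 camera calls.

## Working session

There is one attempt and no reset: what is moved stays moved. The work goes in short steps, Python scripts to look and compute and a tool call to move; the robot and the scene stay as the last step left them, time stands still between calls to the robot, and variables do not carry over. Pictures are saved under pics/ and viewed, at most 14 in all, crops included, and the job is handed in when it is done.

Besides the shell and the picture viewer there is one more tool, called in YAML: its name, and indented under it one key for each argument. jog_arm: Moves the arm, as the interface text tells. Its arguments: {"type":"object","properties":{"xyz":{"type":"array"},"turn":{"type":"array"},"claw":{"type":"array"},"grip_force":{"type":"number"}},"required":["xyz","turn","claw"]}

```bash
mkdir -p pics && ls && cat > h.py <<'E'
import numpy as np, cv2
from rig import ctrl, grab_frame, ticket
def snap(n,name):
    o=ctrl.get_obs(); f=grab_frame(n)
    if n=='wrist':
        T=np.eye(4);T[:3,:3]=np.array(o['tool_rot']).reshape(3,3);T[:3,3]=o['position']
        C=T@np.array(f['tool_from_camera']); f['position']=C[:3,3]; f['rotation']=C[:3,:3]
    cv2.imwrite(f'pics/{name}.png',f['frame'][:,:,::-1]); 
    np.savez(f'pics/{name}.npz',**{k:np.array(f[k]) for k in('mtx','k1','position','rotation')})
    return f
def ray(f,u,v):
    d=np.linalg.solve(np.array(f['mtx']),[u,v,1.])[:2]; s=d.copy()
    for _ in range(20): s=d/(1+float(f['k1'])*(s@s))
    return np.array(f['rotation']).reshape(3,3)@np.array([*s,1.])
def at(f,u,v,z):
    r=ray(f,u,v);p=np.array(f['position']).ravel();return p+r*(z-p[2])/r[2]
def proj(f,P):
    c=np.array(f['rotation']).reshape(3,3).T@(np.array(P)-np.array(f['position']).ravel())
    s=c[:2]/c[2]; s=s*(1+float(f['k1'])*(s@s)); return (np.array(f['mtx'])@[*s,1])[:2]
def load(name): return dict(np.load(f'pics/{name}.npz'))
E
python3 - <<'E'
from h import *
o=ctrl.get_obs();print(o['position'],o['tool_rot'],o['finger_gap'],o['time_s'])
for n in('top','side'):
    f=snap(n,n+'0');print(n,f['position'],f['rotation'],f['mtx'],f['k1'])
E
```

```text
pics
[ 210.44818328 -507.88708708  249.67018594] [[ 9.23866205e-01  3.82715483e-01 -3.05741892e-04]
 [ 3.82715554e-01 -9.23865374e-01  1.25497102e-03]
 [ 1.97832492e-04 -1.27643749e-03 -9.99999166e-01]] 1.0006874196307078 0.0
top [ 400.39839277   11.62543727 1268.92870996] [[-0.01480361 -0.99640883  0.08336842]
 [-0.99986443  0.01415056 -0.00841876]
 [ 0.00720882 -0.08348175 -0.99648323]] [[472.81378616   0.         324.8775521 ]
 [  0.         472.81378616 191.78215434]
 [  0.           0.           1.        ]] -0.128452557263074
side [462.98061758 912.06128365 726.63854086] [[-0.99905398 -0.03854775  0.02012988]
 [-0.03886673  0.58384657 -0.81093314]
 [ 0.01950688 -0.81094837 -0.58479247]] [[368.15974218   0.         322.28892606]
 [  0.         368.15974218 196.86157745]
 [  0.           0.           1.        ]] -0.013911532887153915
```

View pics/top0.png

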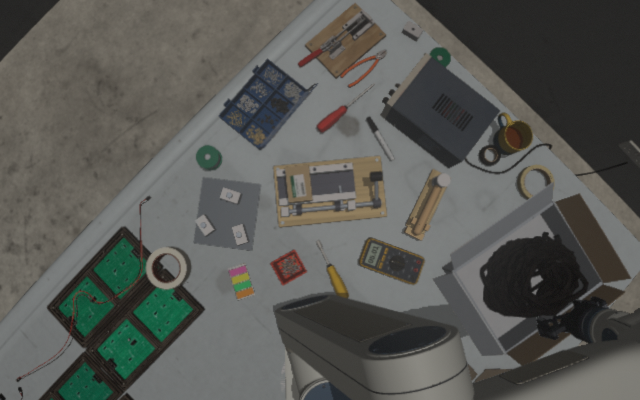

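View pics/side0.png

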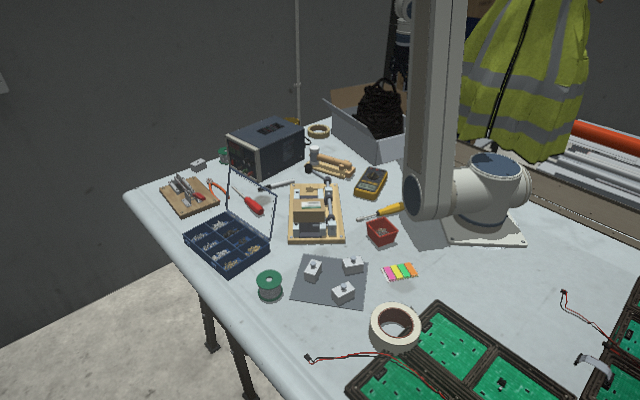

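The top view shows the jig at about (330,190), three blocks on the mat at (230,195), (204,225) and (239,234), the mallet at (435,200), and the spool at (208,157). I'll enlarge it for measuring.

```bash
python3 - <<'E'
import cv2
a=cv2.imread('pics/top0.png')[140:260,185:465]
cv2.imwrite('pics/c1.png',cv2.resize(a[:, :],None,fx=2.857,fy=2.857,interpolation=cv2.INTER_CUBIC))
from h import *
f=load('top0')
for n,u,v,z in [('b1',230,195,33),('b2',204,225,33),('b3',239,234,33),('jigTL',275,164,18),('jigTR',383,156,18),('jigBL',277,227,18),('jigBR',387,215,18),('head',443,180,80),('handle end',424,234,45)]: print(n,at(f,u,v,z).round())
E
```

```text
b1 [499. 251.  33.]
b2 [421. 320.  33.]
b3 [396. 227.  33.]
jigTL [581. 133.  18.]
jigTR [ 599. -156.   18.]
jigBL [413. 129.  18.]
jigBR [ 441. -163.   18.]
head [ 526. -301.   80.]
handle end [ 389. -255.   45.]
```

View pics/c1.png

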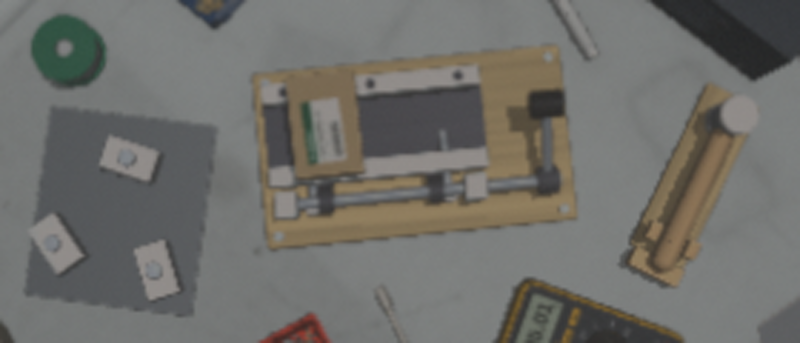

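The enlarged crop shows clear corners: board TL (253,73), TR (557,46), BR (577,214) and BL (270,250). The carton sits at (325,122), the knob at (547,103), the mallet head at (739,114), and the pins at (127,157), (53,243) and (153,270).

```bash
python3 - <<'E'
from h import *
from scipy.optimize import least_squares
f=load('top0')
A=lambda c,z: at(f,185+c[0]/2.857,140+c[1]/2.857,z)
def fit(local,px,z):
    W=np.array([A(p,z)[:2] for p in px]);L=np.array(local,float)
    r=lambda q:((np.c_[np.cos(q[2])*L[:,0]-np.sin(q[2])*L[:,1],np.sin(q[2])*L[:,0]+np.cos(q[2])*L[:,1]]+q[:2])-W).ravel()
    s=least_squares(r,[*W.mean(0),0.]);return s.x.round(3),r(s.x).round(1)
print('jig',*fit([(65,110),(65,-180),(-100,-180),(-100,110)],[(253,73),(557,46),(577,214),(270,250)],18))
print('mat',*fit([(90,80),(90,-80),(-90,-80),(-90,80)],[(51,107),(216,128),(190,317),(25,295)],3))
print('cart',*fit([(45,30),(45,-30),(-45,-30),(-45,30)],[(287,73),(351,68),(362,172),(297,178)],92))
h=A((739,114),80);e=A((663,262),50);d=h-e;print('mallet head',h,'end',e,'yaw',np.arctan2(d[1],d[0]),np.hypot(*d[:2]))
for p in[(127,157),(53,243),(153,270)]:print(A(p,47))
print('knob',A((547,103),80),'spool',A((64,48),46))
E
```

```text
jig [5.21673e+02 2.35700e+01 8.90000e-02] [-0.7  1.9  3.5 -1.9 -3.  -1.9  0.2  1.9]
mat [ 4.50175e+02  2.64941e+02 -1.39000e-01] [ 0.4  0.3  0.6 -0.6 -0.6 -0.9 -0.3  1.2]
cart [5.22103e+02 6.73950e+01 8.40000e-02] [-2.   1.4 -0.5 -2.1  1.5 -1.1  0.9  1.8]
mallet head [ 526.01174404 -302.31429754   80.        ] end [ 395.33368519 -235.66089808   50.        ] yaw -0.47166165632492574 146.69502625071627
[497.8762212  249.70378647  47.        ]
[420.38816859 317.6995071   47.        ]
[395.00751661 226.02761408  47.        ]
knob [ 538.04901218 -129.85456082   80.        ] spool [599.42357155 308.90260359  46.        ]
```

jog_arm:
  xyz:
    - [19,34,12]
    - [38,68,24]
    - [57,102,36]
    - [76,136,40]
    - [95,170,40]
    - [114,204,40]
    - [133,238,40]
    - [152,272,40]
  turn: [-0.1,-0.2,-0.306,-0.306,-0.306,-0.306,-0.306,-0.306]
  claw: [85,85,85,85,85,85,85,85]
  grip_force: 30

```text
time_s: 0.77
position: [362.8, -234.2, 290.2]
tool_rot: [[0.996, 0.086, -0.0], [0.086, -0.996, 0.0], [0.0, -0.0, -1.0]]
contact_force: [1.8, -0.4, -0.2]
finger_gap: 0.997
grasp_force: 0.0
```

jog_arm:
  xyz:
    - [20,36,0]
    - [40,72,0]
    - [60,108,0]
    - [80,144,0]
    - [100,180,0]
    - [120,216,0]
    - [140,260,0]
    - [158,303,0]
  turn: [0,0,0,0,0,0,0,0]
  claw: [85,85,85,85,85,85,85,85]

```text
time_s: 1.43
position: [516.5, 58.3, 290.0]
tool_rot: [[0.996, 0.087, -0.0], [0.087, -0.996, -0.0], [-0.0, 0.0, -1.0]]
contact_force: [0.6, 0.0, 1.2]
finger_gap: 0.998
grasp_force: 0.0
```

```bash
python3 - <<'E'
from h import *
o=ctrl.get_obs();print(o['position'],o['tool_rot'],o['time_s'])
f=snap('wrist','w1');print(f['tool_from_camera'],f['mtx'],f['k1'])
E
```

```text
[516.51837431  58.33840762 289.9790762 ] [[ 9.96228747e-01  8.67650335e-02 -3.34159160e-04]
 [ 8.67650218e-02 -9.96228803e-01 -4.94485671e-05]
 [-3.37189387e-04  2.02687572e-05 -9.99999943e-01]] 1.4333
[[-2.18352086e-04 -9.60280799e-01 -2.79035372e-01  7.20355414e+01]
 [ 9.99999694e-01 -8.02331481e-08 -7.82248396e-04  8.10545213e-01]
 [ 7.51155727e-04 -2.79035458e-01  9.60280505e-01 -1.23620394e+02]
 [ 0.00000000e+00  0.00000000e+00  0.00000000e+00  1.00000000e+00]] [[330.47400696   0.         326.15368844]
 [  0.         330.47400696 192.1210028 ]
 [  0.           0.           1.        ]] -0.06454835122747454
```

View pics/w1.png

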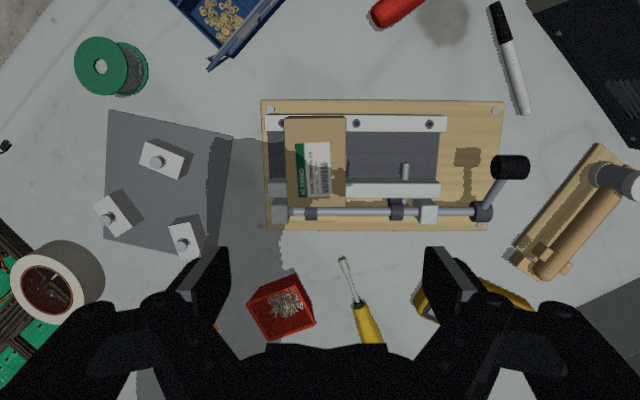

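The wrist view shows board corners at about (262,100), (503,102), (488,231) and (265,231), and the fence top inner edge from (266,132) to (446,133). The knob end is at (510,167), the hinge hub at (482,212), and the pins are at (157,161), (110,219) and (182,243).

```bash
cat >> h.py <<'E'
from scipy.optimize import least_squares
def fit(f,local,px,z):
    W=np.array([at(f,*p,z)[:2] for p in px]);L=np.array(local,float)
    r=lambda q:((np.c_[np.cos(q[2])*L[:,0]-np.sin(q[2])*L[:,1],np.sin(q[2])*L[:,0]+np.cos(q[2])*L[:,1]]+q[:2])-W).ravel()
    s=least_squares(r,[*W.mean(0),0.]);return s.x.round(3),r(s.x).round(1)
E
python3 - <<'E'
from h import *
f=load('w1')
print('board',fit(f,[(65,110),(65,-180),(-100,-180),(-100,110)],[(262,100),(503,102),(488,231),(265,231)],18))
print('fence',at(f,266,132,50),at(f,446,133,50),'outer',at(f,266,115,50),at(f,446,116,50))
print('jaw',at(f,266,183,50),at(f,438,183,50))
for u,v in [(285,119),(345,118),(346,206),(289,206)]: print('cart',at(f,u,v,92).round(1))
for p in[(157,161),(110,219),(182,243)]:print('pin',at(f,*p,47).round(1))
for p in[(145,142),(185,155),(177,179),(139,166)]:print('b1',at(f,*p,33).round(1))
print('knob',at(f,510,167,79), 'hub',at(f,482,212,46))
print('mat',fit(f,[(90,80),(90,-80),(-90,80)],[(109,109),(233,137),(104,240)],3))
E
python3 - <<'E'
import cv2
a=cv2.imread('pics/w1.png')
b=cv2.resize(a[100:265,85:250],(600,600),interpolation=cv2.INTER_CUBIC);cv2.imwrite('pics/c2.png',b)
E
```

```text
board (array([5.23068e+02, 2.63010e+01, 8.40000e-02]), array([ 0.3,  3.4,  0.7, -3.2, -0.6,  0.8, -0.4, -1. ]))
fence [545.45287497 126.30719788  50.        ] [561.90731774 -70.58472714  50.        ] outer [563.68462759 127.04861283  50.        ] [580.04906836 -67.31004999  50.        ]
jaw [487.82414878 124.10792061  50.        ] [504.93362447 -71.73660482  50.        ]
cart [564.3 101.4  92. ]
cart [570.1  44.4  92. ]
cart [482.2  34.3  92. ]
cart [477.1  92.7  92. ]
pin [502.3 251.   47. ]
pin [425.2 314.8  47. ]
pin [401.9 225.6  47. ]
b1 [520.6 271.6  33. ]
b1 [509.  223.9  33. ]
b1 [478.9 234.5  33. ]
b1 [491.1 280.8  33. ]
knob [ 535.63829368 -134.8740615    79.        ] hub [ 473.32517959 -133.17490142   46.        ]
mat (array([ 4.52209e+02,  2.66054e+02, -1.36000e-01]), array([-1.1,  0.5,  0.2, -0.6,  1. ,  0.1]))
```

View pics/c2.png

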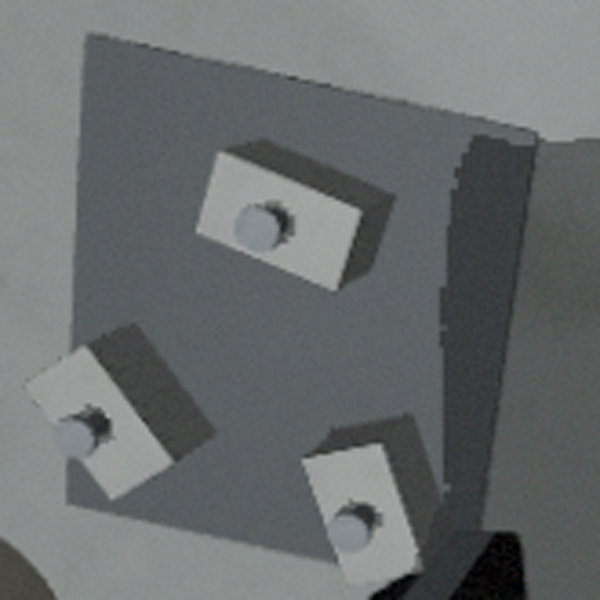

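jog_arm:
  xyz:
    - [3,1,-40]
    - [3,1,-80]
    - [3,1,-120]
    - [3,1,-160]
    - [3,1,-190]
    - [3,1,-205]
    - [3,1,-216]
    - [3,1,-216]
  turn: [0,0,0,0,0,0,0,0]
  claw: [85,85,85,85,85,85,85,75]

```text
time_s: 2.15
position: [517.4, 57.3, 71.7]
tool_rot: [[0.996, 0.087, -0.005], [0.087, -0.996, 0.001], [-0.005, -0.001, -1.0]]
contact_force: [-0.5, 0.1, -0.3]
finger_gap: 0.885
grasp_force: 0.3
```

jog_arm:
  xyz:
    - [0,0,0]
    - [0,0,0]
    - [0,0,0]
    - [0,0,0]
    - [0,0,0]
  turn: [0,0,0,0,0]
  claw: [65,55,50,50,50]

```text
time_s: 2.57
position: [519.2, 57.1, 74.8]
tool_rot: [[0.996, 0.087, 0.001], [0.087, -0.996, -0.0], [0.001, 0.0, -1.0]]
contact_force: [0.2, 0.7, -1.3]
finger_gap: 0.695
grasp_force: 33.7
```

```bash
python3 - <<'E'
from h import *
f=load('w1')
L=[(25,15),(-25,15),(-25,-15),(25,-15)]
C=lambda P:[(85+u/3.636,100+v/3.636) for u,v in P]
for n,P in dict(b1=[(218,150),(361,210),(337,291),(196,234)],b2=[(90,346),(174,464),(112,500),(25,383)]).items():
    print(n,fit(f,L,C(P),33))
print('b3',fit(f,[(25,15),(25,-15),(-25,-15),(-25,15)],C([(303,459),(380,442),(423,570),(352,592)]),33))
E
```

```text
b1 (array([499.467, 252.739,   1.242]), array([-28.2,   9.6, -28.4,   9.1,  27.9,  -9.5,  28.6,  -9.2]))
b2 (array([422.48 , 320.612,   0.585]), array([-15.8,  25.5, -16.6,  24.3,  16.1, -25. ,  16.4, -24.8]))
b3 (array([3.96379e+02, 2.27435e+02, 3.05000e-01]), array([-0.6,  0.9, -0.5, -0.3, -0.6, -1.6,  1.7,  0.9]))
```

jog_arm:
  xyz:
    - [0,0,35]
    - [0,10,72]
    - [-5,45,90]
    - [-10,85,90]
    - [-15,125,90]
    - [-20,165,90]
    - [-25,205,90]
    - [-30,245,90]
  turn: [0,0,0,0,0,0,0,0]
  claw: [50,50,50,50,50,50,50,50]

```text
time_s: 3.23
position: [507.3, 166.2, 164.1]
tool_rot: [[0.99, 0.144, -0.006], [0.144, -0.989, 0.03], [-0.001, -0.03, -1.0]]
contact_force: [-0.3, -0.1, -0.9]
finger_gap: 0.696
grasp_force: 34.1
```

jog_arm:
  xyz:
    - [-5,38,0]
    - [-10,76,0]
    - [-19,110,0]
    - [-19,120,-20]
    - [-19,120,-50]
    - [-19,120,-80]
    - [-19,120,-100]
    - [-19,120,-120]
  turn: [0,0,0,0,0,0,0,0]
  claw: [50,50,50,50,50,50,50,50]

```text
time_s: 3.9
position: [504.8, 201.8, 70.8]
tool_rot: [[0.981, 0.196, -0.013], [0.196, -0.979, 0.056], [-0.002, -0.057, -0.998]]
contact_force: [0.7, 0.2, -1.1]
finger_gap: 0.696
grasp_force: 34.1
```

```bash
python3 - <<'E'
from h import *
f=load('w1')
C=lambda P:[(85+u/3.636,100+v/3.636) for u,v in P]
L=[(25,15),(25,-15),(-25,-15),(-25,15)]
print('b1',fit(f,L,C([(196,234),(218,150),(361,210),(337,291)]),33))
print('b2',fit(f,L,C([(25,383),(90,346),(174,464),(112,500)]),33))
E
```

```text
b1 (array([499.467, 252.739,   1.251]), array([-0. ,  0.4,  0. ,  0.2,  0.3, -0.5, -0.3, -0. ]))
b2 (array([422.48 , 320.612,   0.577]), array([ 0. ,  0.1,  0.7,  0.3, -0.3, -0.6, -0.5,  0.2]))
```

jog_arm:
  xyz:
    - [0,0,20]
    - [0,0,50]
    - [0,0,80]
    - [0,0,80]
  turn: [0,0,0,0]
  claw: [50,50,50,50]

```text
time_s: 4.23
position: [507.2, 202.4, 156.8]
tool_rot: [[0.981, 0.196, -0.006], [0.196, -0.979, 0.058], [0.005, -0.058, -0.998]]
contact_force: [0.7, -0.3, -1.3]
finger_gap: 0.695
grasp_force: 34.4
```

```bash
python3 - <<'E'
from h import *
o=ctrl.get_obs();print(o['position'],o['q'],o['dq'],o['tool_rot'])
snap('top','top1')
a=cv2.imread('pics/top1.png')[100:300,130:430];cv2.imwrite('pics/c3.png',cv2.resize(a,None,fx=2.6,fy=2.6))
E
```

```text
[507.20230341 202.42091545 156.84273978] [ 0.1964862   0.2887825  -0.18099981  1.09592218  0.05773179  3.14065819] [ 0.00047669  0.03040452 -0.08328144 -0.1080376   0.0006462   0.00023598] [[ 0.98056307  0.19610364 -0.00627887]
 [ 0.19613664 -0.97888444  0.05758189]
 [ 0.00514573 -0.0576942  -0.99832104]]
```

View pics/c3.png

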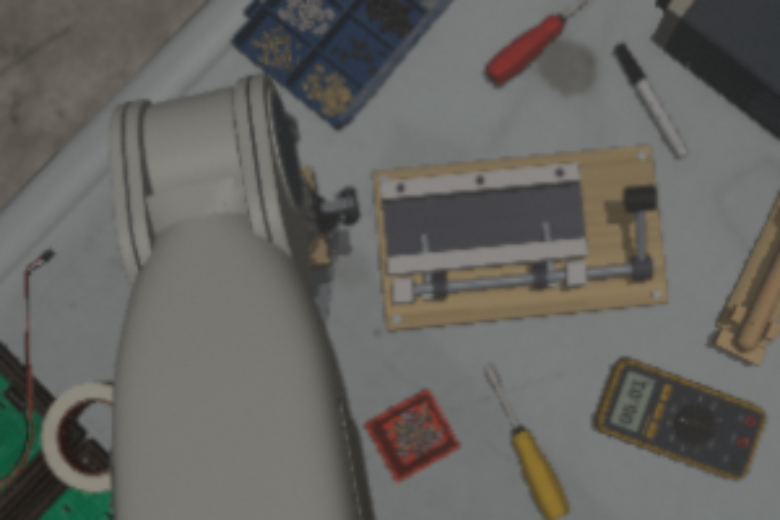

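The q6 limit (3.14) was blocking the turn: q6 = q1 + π − yaw. I'll turn the carton to yaw ≈ π/2 on the way.

jog_arm:
  xyz:
    - [0,0,10]
    - [0,15,10]
    - [-5,40,10]
    - [-10,65,10]
    - [-15,90,10]
    - [-20,120,10]
    - [-25,150,10]
    - [-30,180,10]
  turn: [0.11,0.22,0.33,0.44,0.55,0.66,0.77,0.88]
  claw: [50,50,50,50,50,50,50,50]

```text
time_s: 4.95
position: [474.5, 383.2, 160.7]
tool_rot: [[0.469, 0.882, -0.053], [0.883, -0.468, 0.025], [-0.003, -0.059, -0.998]]
contact_force: [-0.3, -0.2, -2.5]
finger_gap: 0.7
grasp_force: 34.3
```

jog_arm:
  xyz:
    - [-3,20,0]
    - [-7,38,0]
    - [-7,38,0]
    - [-7,38,0]
    - [-7,38,0]
    - [-7,38,0]
  turn: [0.11,0.22,0.33,0.44,0.49,0.49]
  claw: [50,50,50,50,50,50]

```text
time_s: 5.45
position: [467.8, 420.2, 160.5]
tool_rot: [[0.0, 0.998, -0.06], [1.0, -0.0, -0.003], [-0.003, -0.06, -0.998]]
contact_force: [-0.5, 0.7, -2.2]
finger_gap: 0.698
grasp_force: 34.3
```

```bash
python3 - <<'E'
from h import *
o=ctrl.get_obs();print(o['position'],o['q'],o['tool_rot'])
E
```

```text
[467.78841854 420.20822949 160.52673604] [0.58504826 0.45872745 0.0946525  1.25843787 0.03043699 2.15541542] [[ 2.62683898e-04  9.98205427e-01 -5.98820258e-02]
 [ 9.99994895e-01 -4.52901311e-04 -3.16298566e-03]
 [-3.18443010e-03 -5.98808893e-02 -9.98200450e-01]]
```

jog_arm:
  xyz:
    - [0,0,-35]
    - [0,0,-70]
    - [0,0,-100]
    - [0,0,-120]
    - [0,0,-128]
    - [0,0,-131]
    - [0,0,-134]
    - [0,0,-134]
  turn: [0,0,0,0,0,0,0,0]
  claw: [50,50,50,50,50,50,50,50]

```text
time_s: 6.12
position: [468.5, 420.7, 29.1]
tool_rot: [[0.003, 0.998, -0.057], [1.0, -0.003, -0.001], [-0.001, -0.057, -0.998]]
contact_force: [-0.5, -0.5, -0.9]
finger_gap: 0.698
grasp_force: 34.3
```

jog_arm:
  xyz:
    - [0,0,0]
    - [0,0,0]
    - [0,0,0]
    - [0,0,20]
    - [0,0,60]
    - [0,0,100]
    - [0,0,140]
    - [0,0,160]
  turn: [0,0,0,0,0,0,0,0]
  claw: [65,75,80,82,82,82,82,82]

```text
time_s: 6.78
position: [468.8, 421.3, 194.5]
tool_rot: [[0.002, 0.999, -0.052], [1.0, -0.002, 0.002], [0.002, -0.052, -0.999]]
contact_force: [1.2, 0.6, 0.8]
finger_gap: 0.955
grasp_force: 0.0
```

jog_arm:
  xyz:
    - [0,0,20]
    - [0,0,50]
    - [0,0,50]
    - [0,0,50]
    - [0,0,50]
    - [0,0,50]
    - [0,0,50]
    - [0,0,50]
  turn: [0.12,0.24,0.36,0.48,0.6,0.72,0.84,0.96]
  claw: [82,82,82,82,82,82,82,82]

```text
time_s: 7.45
position: [468.0, 420.7, 239.2]
tool_rot: [[-0.821, 0.57, -0.031], [0.571, 0.82, -0.048], [-0.002, -0.057, -0.998]]
contact_force: [0.4, 1.0, -0.4]
finger_gap: 0.959
grasp_force: 0.0
```

jog_arm:
  xyz:
    - [0,0,0]
    - [0,0,0]
    - [0,0,0]
    - [0,0,0]
    - [0,0,0]
    - [0,0,0]
    - [0,0,0]
    - [0,0,0]
  turn: [0.12,0.24,0.36,0.48,0.6,0.72,0.84,0.96]
  claw: [82,82,82,82,82,82,82,82]

```text
time_s: 8.12
position: [467.9, 420.6, 239.2]
tool_rot: [[-0.938, -0.345, 0.022], [-0.345, 0.937, -0.053], [-0.003, -0.058, -0.998]]
contact_force: [0.4, 0.8, 1.0]
finger_gap: 0.96
grasp_force: 0.0
```

jog_arm:
  xyz:
    - [0,0,0]
    - [0,0,0]
    - [0,0,0]
    - [0,0,0]
    - [0,0,0]
    - [0,0,0]
    - [0,0,0]
    - [0,0,0]
  turn: [0.12,0.24,0.36,0.48,0.6,0.72,0.84,0.96]
  claw: [82,82,82,82,82,82,82,82]

```text
time_s: 8.78
position: [467.9, 420.6, 239.3]
tool_rot: [[-0.255, -0.965, 0.058], [-0.967, 0.255, -0.013], [-0.002, -0.059, -0.998]]
contact_force: [0.2, 0.2, 0.2]
finger_gap: 0.962
grasp_force: 0.0
```

jog_arm:
  xyz:
    - [0,0,0]
    - [0,0,0]
    - [0,0,0]
    - [0,0,0]
    - [0,0,0]
    - [0,0,0]
    - [0,0,0]
    - [0,0,0]
  turn: [0.12,0.24,0.36,0.48,0.6,0.72,0.84,0.96]
  claw: [82,82,82,82,82,82,82,82]

```text
time_s: 9.45
position: [467.9, 420.6, 239.3]
tool_rot: [[0.646, -0.762, 0.044], [-0.764, -0.644, 0.039], [-0.001, -0.059, -0.998]]
contact_force: [0.6, -0.3, -0.2]
finger_gap: 0.963
grasp_force: 0.0
```

jog_arm:
  xyz:
    - [0,0,0]
    - [0,0,0]
    - [0,0,0]
    - [0,0,0]
    - [0,0,0]
    - [0,0,0]
    - [0,0,0]
    - [0,0,0]
  turn: [0.12,0.24,0.36,0.48,0.6,0.72,0.84,0.96]
  claw: [82,82,82,82,82,82,82,82]

```text
time_s: 10.12
position: [468.0, 420.6, 239.3]
tool_rot: [[0.996, 0.091, -0.006], [0.091, -0.994, 0.058], [-0.001, -0.059, -0.998]]
contact_force: [0.2, -0.1, -0.3]
finger_gap: 0.958
grasp_force: 0.0
```

```bash
python3 - <<'E'
from h import *
o=ctrl.get_obs();print(o['position'],o['q'],o['tool_rot'])
E
```

```text
[467.95745222 420.58199046 239.30104711] [ 0.57574979  0.37787266  0.16689004  1.33294559  0.05222414 -2.65620303] [[ 9.95854996e-01  9.07623415e-02 -5.91811553e-03]
 [ 9.09532081e-02 -9.94141791e-01  5.83918954e-02]
 [-5.83660826e-04 -5.86881323e-02 -9.98276195e-01]]
```

jog_arm:
  xyz:
    - [5,-28,0]
    - [10,-56,0]
    - [15,-84,0]
    - [20,-112,0]
    - [25,-140,0]
    - [30,-165,0]
    - [30,-165,0]
  turn: [0.1,0.2,0.24,0.24,0.24,0.24,0.24]
  claw: [82,82,82,82,82,82,82]

```text
time_s: 10.7
position: [496.0, 260.8, 239.4]
tool_rot: [[0.953, 0.303, -0.016], [0.303, -0.952, 0.048], [-0.0, -0.051, -0.999]]
contact_force: [-1.0, 0.3, 0.3]
finger_gap: 0.96
grasp_force: 0.0
```

jog_arm:
  xyz:
    - [0,-15,0]
    - [0,-30,0]
    - [0,-45,0]
  turn: [0,0,0]
  claw: [82,82,82]

```text
time_s: 10.95
position: [489.1, 238.9, 238.7]
tool_rot: [[0.961, 0.277, -0.011], [0.277, -0.96, 0.033], [-0.001, -0.035, -0.999]]
contact_force: [-0.3, 0.4, -0.3]
finger_gap: 0.96
grasp_force: 0.0
```

```bash
python3 - <<'E'
from h import *
o=ctrl.get_obs();print(o['position'],o['q'],o['tool_rot'])
E
```

```text
[489.0724377  238.88954184 238.7312135 ] [ 0.2822201   0.25069223 -0.01918557  1.30236365  0.0349649  -3.14054044] [[ 0.9607308   0.27725913 -0.01112244]
 [ 0.27747818 -0.96015907  0.03317263]
 [-0.0014819  -0.0349562  -0.99938775]]
```

jog_arm:
  xyz:
    - [0,-15,0]
    - [0,-30,0]
    - [0,-45,0]
    - [0,-60,0]
    - [0,-75,0]
  turn: [0,0,0,0,0]
  claw: [82,82,82,82,82]

```text
time_s: 11.37
position: [480.8, 200.4, 238.6]
tool_rot: [[0.974, 0.227, -0.004], [0.227, -0.974, 0.007], [-0.003, -0.007, -1.0]]
contact_force: [0.8, 0.0, -0.3]
finger_gap: 0.959
grasp_force: 0.0
```

jog_arm:
  xyz:
    - [0,0,0]
    - [0,0,0]
  turn: [0,0]
  claw: [82,82]

```text
time_s: 11.53
position: [481.0, 200.9, 238.6]
tool_rot: [[0.974, 0.227, -0.004], [0.227, -0.974, 0.007], [-0.002, -0.008, -1.0]]
contact_force: [0.3, -0.0, -0.5]
finger_gap: 0.959
grasp_force: 0.0
```

jog_arm:
  xyz:
    - [0,15,0]
    - [0,30,0]
    - [5,52,0]
    - [18,52,0]
    - [18,52,0]
    - [18,52,0]
    - [18,52,0]
    - [18,52,0]
  turn: [-0.12,-0.24,-0.36,-0.48,-0.6,-0.72,-0.84,-0.96]
  claw: [75,65,60,60,60,60,60,60]

```text
time_s: 12.2
position: [499.1, 253.5, 238.3]
tool_rot: [[0.741, -0.671, 0.003], [-0.671, -0.741, 0.008], [-0.003, -0.008, -1.0]]
contact_force: [0.4, 0.0, -0.1]
finger_gap: 0.701
grasp_force: 0.0
```

jog_arm:
  xyz:
    - [0,0,0]
    - [0,0,0]
    - [0,0,0]
    - [0,0,0]
    - [0,0,0]
    - [0,0,0]
    - [0,0,0]
    - [0,0,0]
  turn: [-0.12,-0.24,-0.36,-0.48,-0.6,-0.72,-0.84,-0.96]
  claw: [60,60,60,60,60,60,60,60]

```text
time_s: 12.87
position: [499.1, 253.4, 238.4]
tool_rot: [[-0.125, -0.992, 0.008], [-0.992, 0.125, 0.002], [-0.003, -0.008, -1.0]]
contact_force: [0.2, -0.3, -1.0]
finger_gap: 0.704
grasp_force: 0.0
```

jog_arm:
  xyz:
    - [0,0,0]
    - [0,0,0]
    - [0,0,0]
    - [0,0,0]
  turn: [-0.12,-0.2,-0.2,-0.2]
  claw: [60,60,60,60]

```text
time_s: 13.2
position: [499.0, 253.3, 238.4]
tool_rot: [[-0.311, -0.95, 0.008], [-0.95, 0.311, -0.0], [-0.003, -0.008, -1.0]]
contact_force: [-0.1, 0.8, -0.2]
finger_gap: 0.701
grasp_force: 0.0
```

```bash
python3 - <<'E'
from h import *
o=ctrl.get_obs();print(o['position'],o['q'],o['tool_rot'])
snap('wrist','w2')
f=snap('top','top2')
E
```

```text
[499.03191666 253.34839776 238.3686463 ] [ 0.32111657  0.27395646  0.01254863  1.30170066 -0.00257323 -0.93328936] [[-3.11137385e-01 -9.50330366e-01  8.10694479e-03]
 [-9.50361635e-01  3.11147493e-01 -1.52387047e-05]
 [-2.50797374e-03 -7.70927064e-03 -9.99967138e-01]]
```

View pics/w2.png

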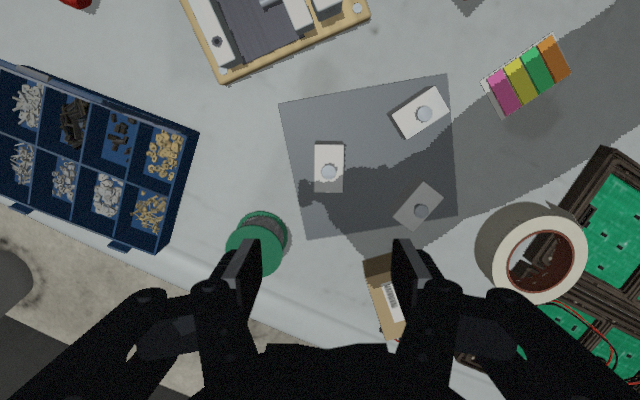

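All three blocks are in place: pins at (329,171), (421,210) and (424,114). The carton stands on the table at (385,300).

```bash
python3 - <<'E'
from h import *
f=load('w2')
for p in[(329,171),(421,210),(424,114)]:print(at(f,*p,47).round(1))
print('b1',fit(f,[(25,15),(25,-15),(-25,-15),(-25,15)],[(344,192),(315,192),(314,143),(343,141)],33))
print('b3',fit(f,[(25,15),(25,-15),(-25,-15),(-25,15)],[(389,114),(437,87),(450,108),(403,137)],33))
E
```

```text
[498.9 253.   47. ]
[422.8 320.2  47. ]
[397.6 228.5  47. ]
b1 (array([498.791, 252.58 ,   1.28 ]), array([-0.4, -1.2, -0.3, -0.5,  0.7,  0.1, -0. ,  1.6]))
b3 (array([397.58 , 226.967,  -1.311]), array([ -8.3, -13.3,  13.6, -10.5,   8.4,  14.7, -13.8,   9.1]))
```

jog_arm:
  xyz:
    - [0,-1,-40]
    - [0,-1,-80]
    - [0,-1,-120]
    - [0,-1,-160]
    - [0,-1,-190]
    - [0,-1,-206]
    - [0,-1,-213]
    - [0,-1,-213]
  turn: [0,0,0,0,0,0,0,0]
  claw: [55,55,55,55,55,55,55,55]
  grip_force: 40

```text
time_s: 13.97
position: [498.3, 251.9, 24.2]
tool_rot: [[-0.313, -0.95, 0.006], [-0.95, 0.313, -0.001], [-0.001, -0.006, -1.0]]
contact_force: [0.2, -0.4, 0.1]
finger_gap: 0.641
grasp_force: 0.0
```

jog_arm:
  xyz:
    - [0,0,0]
    - [0,0,0]
    - [0,0,0]
    - [0,0,0]
    - [0,0,20]
    - [0,0,50]
    - [0,0,80]
    - [0,0,95]
  turn: [0,0,0,0,0,0,0,0]
  claw: [40,25,25,25,25,25,25,25]

```text
time_s: 14.63
position: [500.0, 252.5, 124.5]
tool_rot: [[-0.314, -0.949, 0.013], [-0.949, 0.314, 0.001], [-0.005, -0.012, -1.0]]
contact_force: [0.2, 0.3, -1.4]
finger_gap: 0.342
grasp_force: 40.2
```

jog_arm:
  xyz:
    - [4,-35,0]
    - [8,-70,0]
    - [12,-105,0]
    - [16,-140,0]
    - [20,-175,0]
    - [24,-210,0]
    - [28,-245,0]
    - [29,-275,0]
  turn: [-0.12,-0.24,-0.36,-0.48,-0.6,-0.72,-0.84,-0.96]
  claw: [25,25,25,25,25,25,25,25]

```text
time_s: 15.3
position: [528.4, -25.1, 121.3]
tool_rot: [[-0.96, -0.281, 0.006], [-0.281, 0.96, -0.007], [-0.004, -0.009, -1.0]]
contact_force: [0.3, -0.4, -1.1]
finger_gap: 0.342
grasp_force: 40.2
```

jog_arm:
  xyz:
    - [0,-16,0]
    - [0,-16,0]
    - [0,-16,0]
    - [0,-16,0]
  turn: [-0.1,-0.2,-0.2,-0.2]
  claw: [25,25,25,25]

```text
time_s: 15.63
position: [528.0, -39.0, 120.9]
tool_rot: [[-0.996, -0.094, 0.004], [-0.094, 0.996, -0.008], [-0.003, -0.008, -1.0]]
contact_force: [0.4, -0.4, -2.4]
finger_gap: 0.345
grasp_force: 40.2
```

```bash
python3 - <<'E'
from h import *
o=ctrl.get_obs();print(o['position'],o['q'],o['tool_rot'])
snap('wrist','w3')
E
```

```text
[527.96269771 -38.9911067  120.93476278] [-0.2288248   0.29317211 -0.27289782  0.9992956  -0.00658448 -0.32284709] [[-0.99557903 -0.0938509   0.00379553]
 [-0.09387772  0.99555438 -0.00764466]
 [-0.0030612  -0.00796717 -0.99996358]]
```

View pics/w3.png

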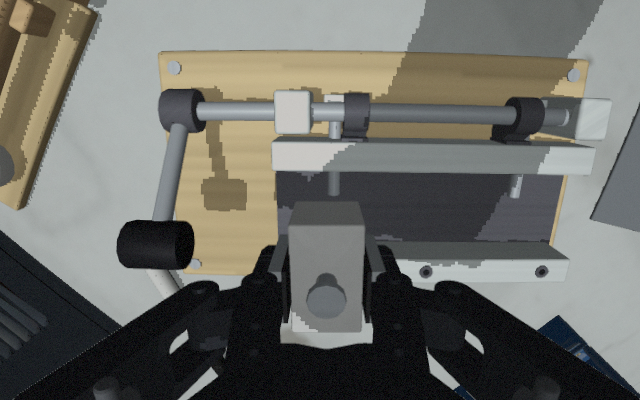

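The wrist view shows two rod stubs in the channel next to the jaw, at (333,185) and (515,186). I'll place them and the channel edges in jig coordinates.

```bash
python3 - <<'E'
from h import *
f=load('w3'); w=load('w1'); c,s=np.cos(.084),np.sin(.084)
J=lambda f,u,v,z:(np.array([[c,s],[-s,c]])@(at(f,u,v,z)[:2]-[529,25.5])).round(1)
print('w3 fence inner',J(f,385,243,50),J(f,560,245,50),'fence ends',J(f,568,260,50))
print('jaw inner top',J(f,275,172,50),J(f,592,175,50),'outer',J(f,272,139,50),J(f,594,141,50))
print('board',J(f,160,53,18),J(f,588,60,18),J(f,164,275,18))
for z in(22,30,40,50):print(z,'rods',J(f,333,176,z),J(f,333,195,z),J(f,515,178,z),J(f,515,197,z),'w1',J(w,405,164,z),J(w,405,182,z))
print('floor ends',J(f,276,200,22),J(f,563,175,22))
print('knob',J(f,155,245,79),'hub',J(f,182,110,46))
E
python3 - <<'E'
import cv2
a=cv2.imread('pics/w3.png')[80:290,250:600]
cv2.imwrite('pics/c4.png',cv2.resize(a,None,fx=2.28,fy=2.28,interpolation=cv2.INTER_CUBIC))
E
```

```text
w3 fence inner [ 14.3 -27.4] [15.4 90.3] fence ends [26.6 98.8]
jaw inner top [-31.7 -96.6] [-32.6 101.4] outer [-51.6 -97.7] [-53.9  97.8]
board [-103.6 -175.4] [-104.3  108.7] [  59.9 -193.4]
22 rods [-22.9 -61.1] [ -9.1 -60.8] [-23.1  67.4] [-9.1 69.8] w1 [-15.9 -62.1] [-38.3 -63.6]
30 rods [-24.8 -61.2] [-11.6 -61. ] [-25.1  62.6] [-11.6  64.9] w1 [-14.3 -60.1] [-36.3 -61.6]
40 rods [-27.2 -61.4] [-14.6 -61.2] [-27.5  56.7] [-14.6  58.9] w1 [-12.3 -57.7] [-33.7 -59.1]
50 rods [-29.6 -61.5] [-17.6 -61.3] [-29.9  50.7] [-17.6  52.8] w1 [-10.3 -55.3] [-31.1 -56.7]
floor ends [  -4.9 -101.1] [-25.9 102.9]
knob [   4.1 -161.2] hub [ -68.1 -151.7]
```

View pics/c4.png

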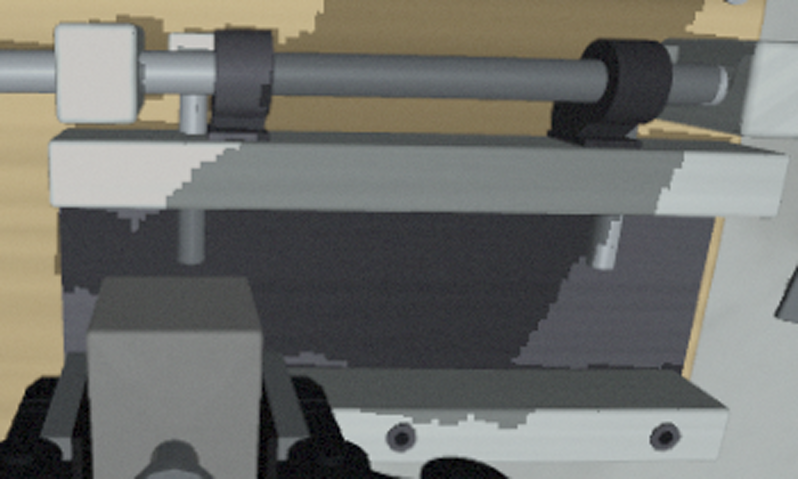

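The rods sit at jig y ≈ ±60 and z ≈ 36, with their tips at x ≈ −13. The slots will therefore be y = 0 and ±81, and I'll grip the outer blocks nearer the fence end. b1 goes in the middle.

jog_arm:
  xyz:
    - [-1,35,0]
    - [-3,65,0]
    - [-3,65,-20]
    - [-3,65,-45]
    - [-3,65,-60]
    - [-3,65,-70]
    - [-3,65,-75]
    - [-3,65,-75]
  turn: [-0.01,-0.01,-0.01,-0.01,-0.01,-0.01,-0.01,-0.01]
  claw: [25,25,25,25,25,25,25,25]

```text
time_s: 16.35
position: [524.9, 26.8, 46.1]
tool_rot: [[-0.996, -0.084, 0.003], [-0.084, 0.996, -0.007], [-0.003, -0.008, -1.0]]
contact_force: [-0.4, -0.1, -0.8]
finger_gap: 0.347
grasp_force: 41.0
```

jog_arm:
  xyz:
    - [0,0,0]
    - [0,0,0]
  turn: [0,0]
  claw: [25,25]

```text
time_s: 16.52
position: [525.4, 26.3, 46.1]
tool_rot: [[-0.997, -0.083, 0.004], [-0.083, 0.997, -0.008], [-0.004, -0.008, -1.0]]
contact_force: [-1.0, -0.1, -1.8]
finger_gap: 0.345
grasp_force: 41.0
```

jog_arm:
  xyz:
    - [0,0,-2]
    - [0,0,-2]
    - [0,0,-2]
    - [0,0,-2]
    - [0,0,30]
    - [0,0,70]
    - [0,0,110]
    - [0,0,135]
  turn: [0,0,0,0,0,0,0,0]
  claw: [25,36,40,42,42,42,45,55]

```text
time_s: 17.18
position: [525.7, 26.0, 184.3]
tool_rot: [[-0.997, -0.081, 0.006], [-0.081, 0.997, -0.008], [-0.006, -0.009, -1.0]]
contact_force: [0.7, -0.0, 0.7]
finger_gap: 0.635
grasp_force: 0.0
```

jog_arm:
  xyz:
    - [-18,30,0]
    - [-36,60,0]
    - [-54,90,0]
    - [-72,120,0]
    - [-90,150,0]
    - [-108,182,0]
    - [-121,204,0]
    - [-121,204,0]
  turn: [0.1,0.22,0.22,0.22,0.22,0.22,0.22,0.22]
  claw: [55,55,55,55,55,55,55,55]

```text
time_s: 17.85
position: [401.7, 233.0, 180.7]
tool_rot: [[-0.954, -0.301, 0.004], [-0.301, 0.954, -0.006], [-0.002, -0.007, -1.0]]
contact_force: [0.0, -0.2, 0.3]
finger_gap: 0.647
grasp_force: 0.0
```

```bash
python3 - <<'E'
from h import *
o=ctrl.get_obs();print(o['position'],o['tool_rot'])
f=snap('wrist','w4')
t=snap('top','top3')
for n,p in dict(b3=(397,228,47),b2=(422.6,320.4,47),b1=(525,26,66)).items(): print(n,proj(f,p),proj(t,p))
a=cv2.imread('pics/w4.png')[::1];cv2.imwrite('pics/c5.png',np.hstack([cv2.resize(a,(400,250)),cv2.resize(cv2.imread('pics/top3.png')[130:255,180:380],(400,250))]))
E
```

```text
[401.66891631 233.02369799 180.68461087] [[-0.95376249 -0.30053015  0.00432937]
 [-0.30055198  0.9537475  -0.0058493 ]
 [-0.00237124 -0.00688004 -0.99997352]]
b3 [324.1581517  178.72379083] [237.79235754 233.74051661]
b2 [418.91662422 238.54167525] [202.52931046 224.21238422]
b1 [ 51.30611145 254.86121302] [315.1447785  182.58148939]
```

View pics/c5.png

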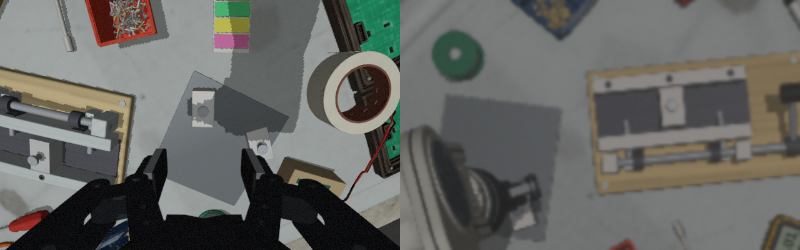

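b1 is in the channel, and b3's pin is at (325,178), as predicted. I'll grip it.

jog_arm:
  xyz:
    - [3,-2.5,-40]
    - [3,-2.5,-80]
    - [3,-2.5,-115]
    - [3,-2.5,-140]
    - [3,-2.5,-150]
    - [3,-2.5,-156]
    - [3,-2.5,-156]
    - [3,-2.5,-156]
  turn: [0,0,0,0,0,0,0,0]
  claw: [55,55,55,55,55,55,55,40]

```text
time_s: 18.62
position: [407.8, 227.1, 24.9]
tool_rot: [[-0.955, -0.296, 0.005], [-0.296, 0.955, -0.007], [-0.003, -0.008, -1.0]]
contact_force: [0.5, 0.1, -1.0]
finger_gap: 0.522
grasp_force: 0.0
```

jog_arm:
  xyz:
    - [0,0,0]
    - [0,0,0]
    - [0,0,0]
    - [0,0,0]
    - [0,0,20]
    - [0,0,50]
    - [0,0,85]
    - [0,0,95]
  turn: [0,0,0,0,0,0,0,0]
  claw: [25,25,25,25,25,25,25,25]

```text
time_s: 19.28
position: [408.4, 228.2, 124.1]
tool_rot: [[-0.955, -0.297, 0.01], [-0.297, 0.955, -0.005], [-0.008, -0.008, -1.0]]
contact_force: [1.6, -0.8, -1.3]
finger_gap: 0.345
grasp_force: 39.7
```

jog_arm:
  xyz:
    - [24,-24,0]
    - [48,-48,0]
    - [72,-72,0]
    - [96,-96,0]
    - [114,-114,0]
    - [120,-121,0]
    - [120,-121,0]
    - [120,-121,0]
  turn: [-0.1,-0.2175,-0.2175,-0.2175,-0.2175,-0.2175,-0.2175,-0.2175]
  claw: [25,25,25,25,25,25,25,25]

```text
time_s: 19.95
position: [526.4, 106.6, 119.4]
tool_rot: [[-0.997, -0.083, 0.002], [-0.083, 0.997, -0.007], [-0.002, -0.008, -1.0]]
contact_force: [-0.3, -0.0, -1.2]
finger_gap: 0.339
grasp_force: 39.7
```

```bash
python3 - <<'E'
from h import *
o=ctrl.get_obs();print(o['position'],o['tool_rot'])
f=snap('wrist','w5');cv2.imwrite('pics/c6.png',cv2.imread('pics/w5.png')[60:360])
E
```

```text
[526.44071616 106.60290543 119.42732403] [[-0.99656091 -0.08283087  0.0023245 ]
 [-0.08284605  0.99653453 -0.00744715]
 [-0.00169959 -0.00761412 -0.99996957]]
```

View pics/c6.png

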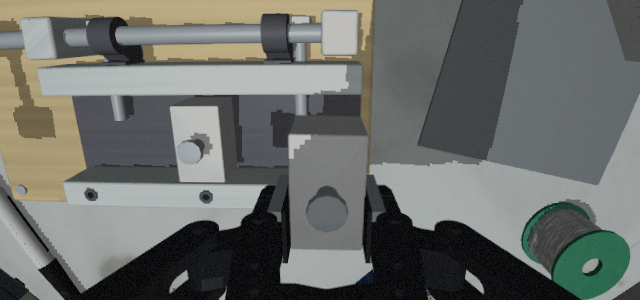

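The block in hand is above the outer slot (pin at (327,271)). The rod shows at u≈301, and the jaw's right end is at (361,152).

```bash
python3 - <<'E'
from h import *
f=load('w5'); c,s=np.cos(.084),np.sin(.084)
J=lambda u,v,z:(np.array([[c,s],[-s,c]])@(at(f,u,v,z)[:2]-[529,26.2])).round(1)
print('rod',J(301,165,36),J(119,170,36),'jaw end',J(361,153,50),J(361,127,50),J(40,155,50),'fence inner end',J(74,241,50),'floor end',J(369,190,22))
print('b1 pin',J(190,212,66),'b1 top',J(171,168,52),J(220,166,52),J(225,241,52),J(180,242,52))
print('held pin', J(327,271,119.4+22))
E
```

```text
rod [-23.2  63. ] [-20.3 -57.7] jaw end [-33.3  99.7] [-48.5  99.3] [ -33.4 -100. ] fence inner end [ 24.9 -89.7] floor end [ -2.7 108.7]
b1 pin [-2.   0.8] b1 top [-24.9 -13.9] [-26.   16.1] [22.5 14.8] [ 23.5 -14.7]
held pin [-7.7 80.1]
```

jog_arm:
  xyz:
    - [4,4,0]
    - [4,4,-25]
    - [4,4,-45]
    - [4,4,-60]
    - [4,4,-68]
    - [4,4,-73]
    - [4,4,-75]
    - [4,4,-75]
  turn: [0,0,0,0,0,0,0,0]
  claw: [25,25,25,25,25,25,25,25]

```text
time_s: 20.67
position: [530.9, 111.2, 45.2]
tool_rot: [[-0.996, -0.084, 0.004], [-0.084, 0.996, -0.007], [-0.003, -0.008, -1.0]]
contact_force: [-0.2, 0.3, -1.1]
finger_gap: 0.347
grasp_force: 39.7
```

jog_arm:
  xyz:
    - [0,0,0]
    - [0,0,0]
  turn: [0,0]
  claw: [25,25]

```text
time_s: 20.83
position: [531.4, 110.8, 45.3]
tool_rot: [[-0.996, -0.084, 0.005], [-0.084, 0.996, -0.008], [-0.004, -0.008, -1.0]]
contact_force: [-0.9, 1.1, -1.0]
finger_gap: 0.348
grasp_force: 39.7
```

jog_arm:
  xyz:
    - [0,0,-1]
    - [0,0,-1]
    - [0,0,-1]
    - [0,0,-1]
    - [0,0,30]
    - [0,0,70]
    - [0,0,110]
    - [0,0,130]
  turn: [0,0,0,0,0,0,0,0]
  claw: [30,36,38,38,38,38,45,55]

```text
time_s: 21.5
position: [532.0, 110.7, 179.0]
tool_rot: [[-0.996, -0.084, 0.008], [-0.084, 0.996, -0.007], [-0.007, -0.008, -1.0]]
contact_force: [0.8, 0.2, -0.9]
finger_gap: 0.637
grasp_force: 0.0
```

jog_arm:
  xyz:
    - [-15,32,0]
    - [-30,64,0]
    - [-45,96,0]
    - [-60,128,0]
    - [-75,160,0]
    - [-90,192,0]
    - [-100,215,0]
    - [-100,215,0]
  turn: [0.1,0.2,0.3,0.4,0.493,0.493,0.493,0.493]
  claw: [55,55,55,55,55,55,55,55]

```text
time_s: 22.17
position: [429.0, 329.0, 174.6]
tool_rot: [[-0.836, -0.549, 0.006], [-0.549, 0.836, -0.004], [-0.003, -0.007, -1.0]]
contact_force: [-0.5, -1.1, -0.5]
finger_gap: 0.648
grasp_force: 0.0
```

jog_arm:
  xyz:
    - [0,0,0]
    - [0,0,0]
  turn: [0,0]
  claw: [55,55]

```text
time_s: 22.33
position: [431.0, 325.3, 174.4]
tool_rot: [[-0.838, -0.546, 0.006], [-0.546, 0.838, -0.006], [-0.002, -0.008, -1.0]]
contact_force: [-0.1, -0.6, 0.5]
finger_gap: 0.642
grasp_force: 0.0
```

```bash
python3 - <<'E'
from h import *
o=ctrl.get_obs();print(o['position'],o['tool_rot'])
f=snap('wrist','w6')
p=proj(f,(422.6,320.4,47));print(p)
h=cv2.cvtColor(cv2.imread('pics/w6.png'),cv2.COLOR_BGR2GRAY)
u,v=p.astype(int);print(h[v-40:v+44:4,u-48:u+52:4])
E
```

```text
[431.0124627  325.32254797 174.44032357] [[-0.83800138 -0.54563089  0.00637314]
 [-0.54566354  0.83798501 -0.00569408]
 [-0.00223373 -0.00824924 -0.99996348]]
[329.51825829 176.3329755 ]
[[118 118 117 117 117 118 118 119 117 120 120 121 121 118 120 117 119 118
  119 116 120 119 120 102  72]
 [117 119 119 116 118 117 117 119 101  71  71  73  70  71  69  72  74  74
  119 120 120 116 114  96  73]
 [116 112 117 116 117 115 118 117 154 165 170 176 185 188 189 189 188  81
  115 114 120  70  70  75  75]
 [115 116 116 116 118 115 115 117 187 187 189 190 188 189 188 188 189  84
  118 111 114  75  73  71  74]
 [116 115 117 118 118 118 116 116 190 189 189 188 189 189 191 188 189  92
  117  72  71  71  68  75  75]
 [116 114 117 114 119 117 115 116 191 189 189 188 190 191 188 188 188 100
   73  69  73  71  77  68  72]
 [117 116 117 116 118 116 117 116 184 189 189 189 187 189 189 188 189  86
   72  72  74  69  75  72  73]
 [112 117 118 118 116 115 115 115 179 189 188 189 189 190 189 179 127  85
   75  71  73  68  75  71  98]
 [113 114 116 117 115 111  96 116 167 189 188 183 100 105 127 125 123  89
[... 592 characters left out ...]
82 126 123 124 126 123 126 124 121 102
  103 102 104 107 105 102 107]
 [115 112 114 116 108 101  71  79 108 125 125 124 124 123 123 122 120 111
  103 102 105 108 102 107 105]
 [115 113 113 117 114 114 115 112 110 125 123 123 125 123 122 120 118 114
  102 105 103 105 105 103 103]
 [114 111 115 117 114 112 115 116 113 114 116 115 113 116 116 146 103 101
  103 104 103 103 106 102 106]
 [114 115 113 116 113 115 111 115 117 115 113 115 114 115 160 160 156 100
  103 103 104 105 104 106 106]
 [116 114 114 112 112 112 114 116 114 113 115 114 113 149 161 159 161 148
  103  99 105 103 105 102 105]
 [115 112 112 114 115 115 111 116 116 112 116 115 144 160 162 160 158 158
  157 100 106 105  99  49  61]]
```

b2 is in place and lined up with the fingers. I'll grip it.

jog_arm:
  xyz:
    - [0,0,-40]
    - [0,0,-80]
    - [0,0,-115]
    - [0,0,-135]
    - [0,0,-145]
    - [0,0,-149]
    - [0,0,-149]
    - [0,0,-149]
  turn: [0,0,0,0,0,0,0,0]
  claw: [55,55,55,55,55,55,55,40]

```text
time_s: 23.05
position: [432.0, 325.6, 26.7]
tool_rot: [[-0.839, -0.545, 0.008], [-0.545, 0.839, -0.004], [-0.004, -0.008, -1.0]]
contact_force: [0.1, 0.5, 0.7]
finger_gap: 0.515
grasp_force: 0.0
```

jog_arm:
  xyz:
    - [0,0,0]
    - [0,0,0]
    - [0,0,0]
    - [0,0,0]
    - [0,0,20]
    - [0,0,50]
    - [0,0,85]
    - [0,0,100]
  turn: [0,0,0,0,0,0,0,0]
  claw: [25,25,25,25,25,25,25,25]

```text
time_s: 23.72
position: [432.1, 326.3, 130.2]
tool_rot: [[-0.838, -0.546, 0.011], [-0.546, 0.838, -0.003], [-0.008, -0.008, -1.0]]
contact_force: [1.1, -1.0, -1.4]
finger_gap: 0.342
grasp_force: 40.0
```

jog_arm:
  xyz:
    - [0,0,0]
    - [0,0,0]
  turn: [0,0]
  claw: [25,25]

```text
time_s: 23.88
position: [431.3, 325.9, 126.7]
tool_rot: [[-0.838, -0.545, 0.009], [-0.546, 0.838, -0.004], [-0.005, -0.008, -1.0]]
contact_force: [0.3, 0.6, -1.0]
finger_gap: 0.342
grasp_force: 40.0
```

jog_arm:
  xyz:
    - [11,-37,0]
    - [22,-74,0]
    - [33,-111,0]
    - [44,-148,0]
    - [55,-185,0]
    - [66,-222,0]
    - [77,-259,0]
    - [88,-296,0]
  turn: [-0.1,-0.2,-0.3,-0.4,-0.493,-0.493,-0.493,-0.493]
  claw: [25,25,25,25,25,25,25,25]

```text
time_s: 24.55
position: [518.4, 27.8, 124.2]
tool_rot: [[-0.996, -0.084, 0.001], [-0.084, 0.996, -0.007], [-0.0, -0.008, -1.0]]
contact_force: [0.8, -0.3, -1.5]
finger_gap: 0.345
grasp_force: 39.9
```

jog_arm:
  xyz:
    - [11,-37,0]
    - [20,-70,0]
    - [23,-85,0]
    - [23,-85,0]
    - [23,-85,0]
    - [23,-85,0]
  turn: [0,0,0,0,0,0]
  claw: [25,25,25,25,25,25]

```text
time_s: 25.05
position: [541.2, -54.6, 124.6]
tool_rot: [[-0.996, -0.084, 0.001], [-0.084, 0.996, -0.007], [-0.001, -0.007, -1.0]]
contact_force: [-0.8, 0.0, -0.6]
finger_gap: 0.344
grasp_force: 40.1
```

```bash
python3 - <<'E'
from h import *
o=ctrl.get_obs();print(o['position'],o['tool_rot'])
f=snap('wrist','w7')
E
```

```text
[541.18294061 -54.61460936 124.57849719] [[-9.96478210e-01 -8.38421698e-02  1.29145282e-03]
 [-8.38490966e-02  9.96454836e-01 -6.86209202e-03]
 [-7.11541723e-04 -6.94621233e-03 -9.99975622e-01]]
```

View pics/w7.png

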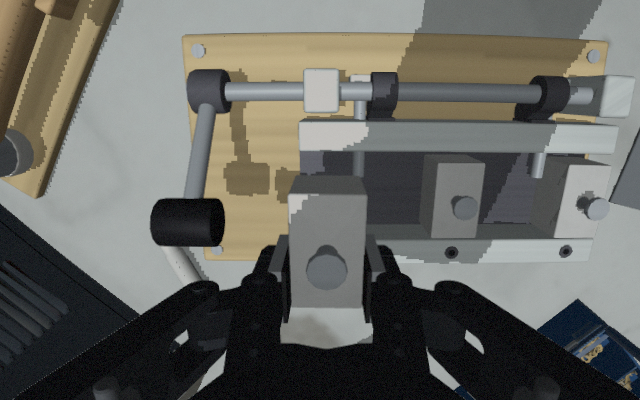

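b3 clears its rod, and the pin in hand is at (327,270) above the -y slot, left of the rod at u=360. I'll insert it.

jog_arm:
  xyz:
    - [1,-1,-20]
    - [1,-1,-45]
    - [1,-1,-62]
    - [1,-1,-72]
    - [1,-1,-77]
    - [1,-1,-79]
    - [1,-1,-79]
    - [1,-1,-79]
  turn: [0,0,0,0,0,0,0,0]
  claw: [25,25,25,25,25,25,25,25]

```text
time_s: 25.77
position: [542.6, -53.1, 46.6]
tool_rot: [[-0.996, -0.087, 0.003], [-0.087, 0.996, -0.004], [-0.003, -0.004, -1.0]]
contact_force: [-0.4, 13.5, 0.1]
finger_gap: 0.347
grasp_force: 43.7
```

jog_arm:
  xyz:
    - [0,0,0]
    - [0,0,-1]
  turn: [0,0]
  claw: [25,25]

```text
time_s: 25.93
position: [542.8, -53.2, 46.2]
tool_rot: [[-0.996, -0.087, 0.004], [-0.087, 0.996, -0.004], [-0.003, -0.005, -1.0]]
contact_force: [-6.6, 16.0, 23.4]
finger_gap: 0.344
grasp_force: 45.5
```

jog_arm:
  xyz:
    - [0,2.5,1.5]
    - [0,2.5,1.5]
    - [0,2.5,1.5]
  turn: [0,0,0]
  claw: [25,25,25]

```text
time_s: 26.18
position: [543.0, -53.2, 47.3]
tool_rot: [[-0.996, -0.085, 0.004], [-0.085, 0.996, -0.008], [-0.003, -0.008, -1.0]]
contact_force: [0.2, 2.1, -0.1]
finger_gap: 0.342
grasp_force: 43.3
```

```bash
python3 - <<'E'
from h import *
o=ctrl.get_obs();print(o['position'],o['contact_force'])
f=snap('wrist','w8');c,s=np.cos(.084),np.sin(.084)
t=snap('top','top4')
cv2.imwrite('pics/c7.png',np.hstack([cv2.resize(cv2.imread('pics/w8.png'),(480,300)),cv2.resize(cv2.imread('pics/top4.png')[140:240,260:360],(300,300))]))
E
```

```text
[543.04524015 -53.15271333  47.28982931] [ 0.16247295  2.1225211  -0.08204802]
```

View pics/c7.png

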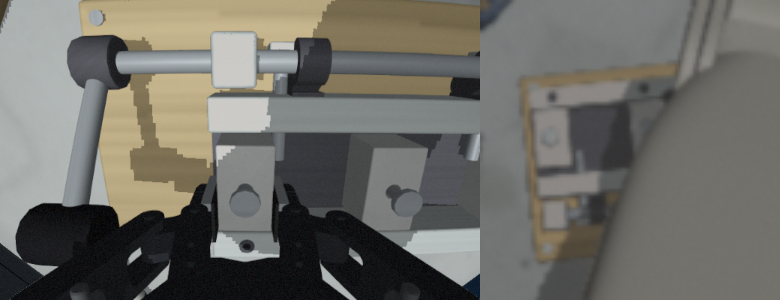

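jog_arm:
  xyz:
    - [0,0,-2]
    - [0,0,-2]
    - [0,1,-2]
    - [0,1,-2]
    - [0,1,-2]
    - [0,1,15]
    - [0,1,40]
    - [0,1,75]
  turn: [0,0,0,0,0,0,0,0]
  claw: [25,25,33,34,34,34,34,34]

```text
time_s: 26.95
position: [541.7, -52.9, 120.9]
tool_rot: [[-0.997, -0.083, -0.001], [-0.083, 0.996, -0.007], [0.002, -0.007, -1.0]]
contact_force: [1.4, -0.1, -0.3]
finger_gap: 0.397
grasp_force: 0.0
```

jog_arm:
  xyz:
    - [0,0,40]
    - [0,0,60]
    - [0,0,60]
  turn: [0,0,0]
  claw: [34,45,55]

```text
time_s: 27.2
position: [544.9, -53.7, 187.0]
tool_rot: [[-0.996, -0.083, 0.011], [-0.083, 0.996, -0.01], [-0.01, -0.011, -1.0]]
contact_force: [0.1, 0.5, -0.4]
finger_gap: 0.639
grasp_force: 0.0
```

```bash
python3 - <<'E'
from h import *
o=ctrl.get_obs();print(o['position'],o['contact_force'])
f=snap('wrist','w9');c,s=np.cos(.084),np.sin(.084)
g=cv2.imread('pics/w9.png',0);cv2.imwrite('pics/c8.png',cv2.imread('pics/w9.png')[:330])
for n,q in dict(b2=(-4,-80.3,66),b1=(-2,.5,66),b3=(-4,83.5,66),hinge=(-68,-152,46),knob=(5,-152,78.5)).items():
    P=[529+c*q[0]-s*q[1],26.2+s*q[0]+c*q[1],q[2]];print(n,np.round(P,1),proj(f,P).round(1))
E
```

```text
[544.91952624 -53.71033397 187.04581366] [ 0.05990579  0.47559161 -0.39361376]
b2 [531.8 -54.2  66. ] [329.6 172.2]
b1 [527.   26.5  66. ] [435.6 175.1]
b3 [518.  109.1  66. ] [540.9 173.1]
hinge [ 474. -131.   46.] [236.7  85.3]
knob [ 546.7 -124.8   78.5] [232. 188.]
```

View pics/c8.png

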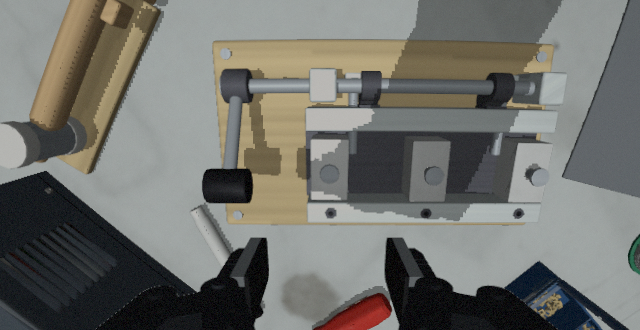

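All three blocks stand in the channel with pins at (329,174), (434,175) and (539,176). The knob is at (228,186) and the hinge hub at (236,85), both as predicted. Next I'll pinch the knob.

jog_arm:
  xyz:
    - [1,-36,0]
    - [2,-72,0]
    - [2,-72,0]
    - [2,-72,0]
  turn: [0,0,0,0]
  claw: [55,55,55,55]
  grip_force: 30

```text
time_s: 27.58
position: [544.4, -126.5, 180.5]
tool_rot: [[-0.997, -0.081, 0.001], [-0.081, 0.997, -0.007], [-0.0, -0.007, -1.0]]
contact_force: [-0.7, 0.7, 0.0]
finger_gap: 0.642
grasp_force: 0.0
```

```bash
python3 - <<'E'
from h import *
o=ctrl.get_obs();print(o['position'],o['tool_rot'][0])
f=snap('wrist','w10')
g=cv2.imread('pics/w10.png')
m=(g.max(2)<45).astype(np.uint8); m[250:]=0
n,l,st,ce=cv2.connectedComponentsWithStats(m)
for i in range(1,n):
    if st[i,4]>150: print(st[i],ce[i])
c,s=np.cos(.084),np.sin(.084)
for q in[(5,-152,78.5),(-68,-152,46)]:
    P=[529+c*q[0]-s*q[1],26.2+s*q[0]+c*q[1],q[2]];print(np.round(P,1),proj(f,P).round(1))
E
```

```text
[ 544.41912587 -126.47491076  180.54405512] [-0.99674068 -0.08066563  0.00103265]
[447  82  32  36 461] [460.42516269 101.78308026]
[559  86  31  34 409] [575.39119804 105.4792176 ]
[   0  163  193   87 9011] [ 79.43835312 220.6778382 ]
[ 309  181   45   35 1497] [330.6245825  198.43353373]
[ 546.7 -124.8   78.5] [330.1 200.9]
[ 474. -131.   46.] [329.8  95.4]
```

jog_arm:
  xyz:
    - [2,1.5,-35]
    - [2,1.5,-65]
    - [2,1.5,-85]
    - [2,1.5,-97]
    - [2,1.5,-102]
    - [2,1.5,-102]
    - [2,1.5,-102]
  turn: [0,0,0,0,0,0,0]
  claw: [55,55,55,55,55,55,50]

```text
time_s: 28.22
position: [547.1, -122.9, 80.3]
tool_rot: [[-0.996, -0.084, 0.003], [-0.084, 0.996, -0.008], [-0.003, -0.008, -1.0]]
contact_force: [0.7, 0.7, 0.1]
finger_gap: 0.584
grasp_force: 0.0
```

jog_arm:
  xyz:
    - [0,0,0]
    - [0,0,0]
    - [0,0,0]
    - [0,0,0]
    - [0,0,0]
  turn: [0,0,0,0,0]
  claw: [35,27,25,25,25]

```text
time_s: 28.63
position: [547.6, -123.9, 81.1]
tool_rot: [[-0.996, -0.083, 0.005], [-0.083, 0.996, -0.009], [-0.004, -0.009, -1.0]]
contact_force: [-1.1, -2.1, 6.7]
finger_gap: 0.348
grasp_force: 33.7
```

```bash
python3 - <<'E'
from h import *
o=ctrl.get_obs();print(o['position'],o['contact_force'])
for k in range(0,11):
    p=np.radians(66)*(1-k/10); d=80*(np.sin(p)-np.sin(np.radians(66)));print(k,round(d*np.cos(.084),1),round(d*np.sin(.084),1),round(80*(np.cos(p)-np.cos(np.radians(66))),1))
E
```

```text
[ 547.63177019 -123.89331485   81.10004312] [-1.13354351 -2.06275368  6.65300903]
0 0.0 0.0 0.0
1 -4.2 -0.4 8.2
2 -9.3 -0.8 15.8
3 -15.3 -1.3 22.8
4 -22.0 -1.9 29.1
5 -29.4 -2.5 34.6
6 -37.4 -3.1 39.1
7 -45.8 -3.9 42.7
8 -54.6 -4.6 45.3
9 -63.7 -5.4 46.9
10 -72.8 -6.1 47.5
```

jog_arm:
  xyz:
    - [-4,-0.4,8]
    - [-9,-0.8,16]
    - [-15,-1.3,23]
    - [-22,-1.9,29]
    - [-29,-2.5,34.5]
    - [-37,-3.1,39]
    - [-42,-3.5,41]
    - [-46,-3.9,42.7]
  turn: [0,0,0,0,0,0,0,0]
  claw: [25,25,25,25,25,25,25,25]

```text
time_s: 29.3
position: [501.5, -127.6, 122.7]
tool_rot: [[-0.997, -0.083, 0.005], [-0.083, 0.996, -0.008], [-0.004, -0.008, -1.0]]
contact_force: [6.8, -2.7, -10.8]
finger_gap: 0.344
grasp_force: 30.6
```

jog_arm:
  xyz:
    - [-4,-0.4,1.2]
    - [-9,-0.8,2.6]
    - [-13,-1.1,3.5]
    - [-18,-1.5,4.2]
    - [-22,-1.8,4.5]
    - [-27,-2.3,4.8]
    - [-27,-2.3,4.8]
    - [-27,-2.3,4.8]
  turn: [0,0,0,0,0,0,0,0]
  claw: [25,25,25,25,25,25,25,25]

```text
time_s: 29.97
position: [475.1, -129.9, 128.1]
tool_rot: [[-0.996, -0.084, 0.006], [-0.084, 0.996, -0.008], [-0.006, -0.008, -1.0]]
contact_force: [4.8, -1.9, -0.7]
finger_gap: 0.346
grasp_force: 31.0
```

```bash
python3 - <<'E'
from h import *
o=ctrl.get_obs();print(o['position'],o['contact_force'],o['finger_gap'])
E
```

```text
[ 475.10423096 -129.86590462  128.14308963] [ 4.75295372 -1.8605412  -0.661328  ] 0.34621409973239947
```

jog_arm:
  xyz:
    - [0,0,0]
    - [0,0,0]
    - [0,0,0]
    - [0,0,30]
    - [0,0,60]
    - [0,0,70]
    - [0,0,70]
    - [0,0,70]
  turn: [0,0,0,0,0,0,0,0]
  claw: [38,45,48,48,48,48,48,48]

```text
time_s: 30.63
position: [474.0, -129.5, 197.5]
tool_rot: [[-0.996, -0.084, 0.004], [-0.084, 0.996, -0.008], [-0.003, -0.008, -1.0]]
contact_force: [0.1, 0.0, 0.4]
finger_gap: 0.558
grasp_force: 0.0
```

```bash
python3 - <<'E'
from h import *
o=ctrl.get_obs();print(o['position'])
t=snap('top','top5');f=snap('wrist','w11')
c,s=np.cos(.084),np.sin(.084)
W=lambda q:[529+c*q[0]-s*q[1],26.2+s*q[0]+c*q[1],q[2]]
for nm,F in(('top5',t),('w11',f)):
  for th in(1.05,1.15,1.25):
    print(nm,th,[proj(F,W((-68+80*np.sin(1.152-th),-152+d,46+80*np.cos(1.152-th)))).round(1) for d in(-15,0,15)])
  g=cv2.imread(f'pics/{nm}.png');m=(g.max(2)<50).astype(np.uint8)
  n,l,st,ce=cv2.connectedComponentsWithStats(m)
  pk=proj(F,W((-68,-152,126)))
  for i in range(1,n):
    if st[i,4]>20 and np.hypot(*(ce[i]-pk))<60: print(st[i],ce[i].round(1))
# profile across channel in top image at y=40 (free floor), z=50 for jaw edge
g=cv2.imread('pics/top5.png',0)
for y in(35,45):
  print([ (x,int(g[tuple(proj(t,W((x,y,50))).round().astype(int)[::-1])])) for x in range(-60,50,3)])
E
```

```text
[ 473.9589364  -129.54169257  197.4535691 ]
top5 1.05 [array([385.5, 196.1]), array([379.4, 196.7]), array([373.2, 197.3])]
top5 1.15 [array([385.8, 199.4]), array([379.7, 200. ]), array([373.6, 200.6])]
top5 1.25 [array([386.2, 202.6]), array([380.1, 203.3]), array([373.9, 203.9])]
[370 153  23  43  62] [381.8 174.9]
[358 201   8   4  24] [361.  202.6]
w11 1.05 [array([301.8, 224.7]), array([325.5, 224.8]), array([349.2, 224.8])]
w11 1.15 [array([301.5, 213. ]), array([325.5, 213.1]), array([349.5, 213.1])]
w11 1.25 [array([301.2, 200.7]), array([325.5, 200.7]), array([349.8, 200.7])]
[315 167  24  20 307] [327.4 173.7]
[333 188   5   8  25] [335.4 192.1]
[ 302  197   49   40 1851] [325.9 217.3]
[(-60, 122), (-57, 120), (-54, 119), (-51, 116), (-48, 102), (-45, 98), (-42, 132), (-39, 138), (-36, 137), (-33, 136), (-30, 132), (-27, 115), (-24, 76), (-21, 70), (-18, 71), (-15, 71), (-12, 71), (-9, 69), (-6, 68), (-3, 70), (0, 69), (3, 70), (6, 70), (9, 71), (12, 70), (15, 71), (18, 66), (21, 61), (24, 94), (27, 133), (30, 138), (33, 137), (36, 137), (39, 134), (42, 125), (45, 116), (48, 114)]
[(-60, 70), (-57, 72), (-54, 72), (-51, 68), (-48, 63), (-45, 62), (-42, 133), (-39, 137), (-36, 137), (-33, 137), (-30, 136), (-27, 122), (-24, 82), (-21, 71), (-18, 70), (-15, 69), (-12, 69), (-9, 70), (-6, 69), (-3, 70), (0, 69), (3, 71), (6, 70), (9, 70), (12, 70), (15, 71), (18, 70), (21, 63), (24, 96), (27, 133), (30, 138), (33, 136), (36, 136), (39, 135), (42, 108), (45, 113), (48, 114)]
```

The lever travel puts θ at about 1.145, and the jaw-to-fence gap reads 50 mm, so the blocks are clamped. Next is the mallet.

jog_arm:
  xyz:
    - [0,-35,15]
    - [0,-70,25]
    - [2,-105,25]
    - [3,-140,25]
    - [3,-148,25]
    - [3,-148,25]
    - [3,-148,25]
    - [3,-148,25]
  turn: [-0.11,-0.22,-0.33,-0.44,-0.556,-0.556,-0.556,-0.556]
  claw: [60,60,60,60,60,60,60,60]

```text
time_s: 31.4
position: [476.7, -276.6, 221.7]
tool_rot: [[-0.892, 0.451, -0.003], [0.452, 0.892, -0.007], [-0.001, -0.007, -1.0]]
contact_force: [-0.1, 0.0, 0.8]
finger_gap: 0.699
grasp_force: 0.0
```

```bash
cat > m.py <<'E'
from h import *
o=ctrl.get_obs();print(o['position'],o['tool_rot'][0])
f=snap('wrist','w12')
g=cv2.imread('pics/w12.png');hsv=cv2.cvtColor(g,cv2.COLOR_BGR2HSV)
h=np.array([526,-302.3]);y=-.472;ax=np.array([np.cos(y),np.sin(y)]);ay=np.array([-ax[1],ax[0]])
for d in(30,60,90,110,140):
    print(d,proj(f,[*(h-d*ax),58]).round())
    L=[]
    for w in range(-36,37,3):
        u,v=proj(f,[*(h-d*ax+w*ay),58]).round().astype(int)
        L.append((w,*[int(k) for k in hsv[v,u]]) if 0<=u<640 and 0<=v<400 else (w,))
    print(L)
print('head',proj(f,[*h,80]))
E
python3 m.py
```

```text
[ 476.66336485 -276.61709675  221.70813121] [-0.89226892  0.45149692 -0.00258834]
30 [327. 204.]
[(-36, 85, 10, 154), (-33, 80, 10, 153), (-30, 90, 5, 150), (-27, 84, 8, 154), (-24, 72, 8, 152), (-21, 21, 84, 148), (-18, 22, 81, 170), (-15, 21, 77, 173), (-12, 21, 80, 168), (-9, 21, 83, 153), (-6, 18, 94, 125), (-3, 19, 89, 155), (0, 18, 90, 167), (3, 18, 93, 162), (6, 18, 89, 160), (9, 18, 90, 144), (12, 18, 102, 95), (15, 20, 92, 103), (18, 20, 90, 102), (21, 21, 97, 97), (24, 22, 81, 151), (27, 84, 8, 156), (30, 83, 7, 156), (33, 83, 7, 155), (36, 78, 8, 155)]
60 [327. 172.]
[(-36, 84, 8, 157), (-33, 90, 8, 155), (-30, 80, 10, 159), (-27, 80, 10, 158), (-24, 78, 8, 160), (-21, 23, 46, 128), (-18, 21, 77, 172), (-15, 21, 81, 173), (-12, 21, 78, 170), (-9, 21, 82, 158), (-6, 17, 98, 117), (-3, 18, 91, 157), (0, 18, 90, 172), (3, 18, 92, 166), (6, 17, 100, 123), (9, 19, 105, 97), (12, 17, 104, 88), (15, 21, 88, 156), (18, 22, 83, 162), (21, 21, 85, 153), (24, 21, 81, 148), (27, 90, 8, 153), (30, 84, 8, 150), (33, 75, 10, 149), (36, 83, 7, 148)]
90 [327. 138.]
[(-36, 79, 13, 155), (-3
[... 760 characters left out ...]
, 100, 97), (12, 16, 104, 91), (15, 21, 90, 108), (18, 20, 87, 108), (21, 21, 92, 97), (24, 23, 90, 94), (27, 75, 6, 91), (30, 100, 8, 102), (33, 83, 10, 104), (36, 90, 8, 100)]
140 [327.  78.]
[(-36, 90, 8, 155), (-33, 78, 8, 157), (-30, 80, 10, 157), (-27, 80, 10, 159), (-24, 80, 10, 159), (-21, 90, 10, 157), (-18, 17, 85, 93), (-15, 18, 71, 101), (-12, 17, 81, 104), (-9, 19, 76, 107), (-6, 19, 99, 132), (-3, 18, 91, 157), (0, 19, 88, 173), (3, 18, 89, 166), (6, 18, 95, 159), (9, 18, 92, 149), (12, 18, 108, 85), (15, 15, 101, 88), (18, 17, 98, 86), (21, 16, 96, 88), (24, 19, 110, 86), (27, 83, 10, 100), (30, 80, 8, 102), (33, 83, 10, 99), (36, 78, 13, 100)]
head [326.52632906 244.56519438]
```

```bash
python3 - <<'E'
from h import *
f=load('w12');g=cv2.imread('pics/w12.png');hsv=cv2.cvtColor(g,cv2.COLOR_BGR2HSV)
h=np.array([527.3,-299.6]);y=-.472;ax=np.array([np.cos(y),np.sin(y)]);ay=np.array([-ax[1],ax[0]])
for w in(-8,0,8):
    print(w,[(d,*[int(k) for k in hsv[tuple(proj(f,[*(h+d*ax+w*ay),80]).round().astype(int)[::-1])]]) for d in range(-30,31,3)])
print([(w,*[int(k) for k in hsv[tuple(proj(f,[*(h+w*ay),80]).round().astype(int)[::-1])]]) for w in range(-30,31,3)])
# handle rear end
print([(d,*[int(k) for k in hsv[tuple(proj(f,[*(h-d*ax),58]).round().astype(int)[::-1])]]) for d in range(140,172,2)])
E
```

```text
-8 [(-30, 17, 97, 132), (-27, 18, 96, 130), (-24, 17, 76, 70), (-21, 102, 22, 57), (-18, 60, 8, 67), (-15, 20, 6, 124), (-12, 12, 7, 177), (-9, 23, 6, 177), (-6, 18, 7, 178), (-3, 23, 6, 178), (0, 23, 6, 177), (3, 15, 6, 179), (6, 24, 7, 178), (9, 30, 6, 177), (12, 30, 6, 176), (15, 30, 4, 177), (18, 111, 121, 21), (21, 113, 62, 33), (24, 83, 38, 27), (27, 120, 51, 35), (30, 96, 46, 28)]
0 [(-30, 18, 92, 163), (-27, 18, 95, 145), (-24, 16, 83, 86), (-21, 75, 8, 62), (-18, 30, 7, 72), (-15, 24, 7, 177), (-12, 18, 7, 178), (-9, 30, 7, 176), (-6, 18, 7, 180), (-3, 24, 7, 177), (0, 18, 7, 178), (3, 23, 6, 179), (6, 24, 7, 177), (9, 30, 6, 178), (12, 24, 7, 177), (15, 23, 6, 178), (18, 40, 6, 127), (21, 138, 46, 28), (24, 92, 191, 20), (27, 133, 69, 26), (30, 0, 0, 30)]
8 [(-30, 18, 89, 97), (-27, 30, 10, 52), (-24, 102, 23, 55), (-21, 120, 18, 57), (-18, 0, 0, 64), (-15, 70, 10, 77), (-12, 24, 8, 169), (-9, 23, 6, 178), (-6, 24, 7, 177), (-3, 30, 6, 176), (0, 18, 7, 178), (3, 24, 7, 178), (6, 24, 7, 178), (9, 23, 6, 177), (12, 24, 7, 176), (15, 70, 5, 167), (18, 96, 88, 29), (21, 97, 82, 28), (24, 150, 4, 69), (27, 0, 11, 46), (30, 113, 113, 27)]
[(-30, 84, 8, 158), (-27, 85, 10, 160), (-24, 60, 6, 159), (-21, 78, 8, 157), (-18, 75, 4, 141), (-15, 18, 7, 177), (-12, 15, 6, 177), (-9, 20, 9, 178), (-6, 24, 7, 178), (-3, 18, 7, 177), (0, 18, 7, 178), (3, 20, 9, 177), (6, 24, 7, 177), (9, 18, 7, 177), (12, 18, 7, 178), (15, 30, 6, 176), (18, 83, 7, 152), (21, 83, 7, 149), (24, 72, 9, 149), (27, 80, 10, 147), (30, 83, 7, 148)]
[(140, 18, 89, 166), (142, 18, 90, 167), (144, 18, 90, 168), (146, 18, 95, 151), (148, 18, 93, 157), (150, 19, 98, 141), (152, 18, 100, 99), (154, 19, 95, 148), (156, 19, 85, 171), (158, 81, 11, 157), (160, 78, 8, 156), (162, 90, 7, 155), (164, 75, 7, 156), (166, 78, 8, 156), (168, 80, 5, 155), (170, 84, 8, 154)]
```

jog_arm:
  xyz:
    - [7,-0.7,-40]
    - [7,-0.7,-80]
    - [7,-0.7,-120]
    - [7,-0.7,-150]
    - [7,-0.7,-170]
    - [7,-0.7,-176.5]
    - [7,-0.7,-176.5]
    - [7,-0.7,-176.5]
  turn: [0,0,0,0,0,0,0,0]
  claw: [60,55,50,50,50,50,50,50]
  grip_force: 110

```text
time_s: 32.12
position: [484.5, -278.0, 47.0]
tool_rot: [[-0.891, 0.453, -0.001], [0.453, 0.891, -0.009], [-0.003, -0.008, -1.0]]
contact_force: [0.7, 0.4, 0.2]
finger_gap: 0.586
grasp_force: 0.0
```

jog_arm:
  xyz:
    - [0,0,0]
    - [0,0,0]
    - [0,0,0]
    - [0,0,0]
    - [0,0,0]
    - [0,0,0]
  turn: [0,0,0,0,0,0]
  claw: [35,20,15,15,15,15]

```text
time_s: 32.62
position: [484.8, -278.7, 47.9]
tool_rot: [[-0.891, 0.455, 0.001], [0.455, 0.891, -0.01], [-0.006, -0.008, -1.0]]
contact_force: [-0.4, 1.3, 8.2]
finger_gap: 0.239
grasp_force: 108.1
```

```bash
python3 - <<'E'
from h import *
o=ctrl.get_obs();print(o['position'],o['tool_rot'],o['contact_force'],o['finger_gap']*85.4)
E
```

```text
[ 484.77373194 -278.71427131   47.93314833] [[-0.89060123  0.454783    0.00136946]
 [ 0.45474971  0.8905655  -0.0097871 ]
 [-0.0056706  -0.00809364 -0.99995117]] [-0.35971615  1.28533144  8.24801099] 20.410658224041814
```

jog_arm:
  xyz:
    - [0,0,30]
    - [0,0,70]
    - [0,0,110]
    - [1,25,130]
    - [2,60,130]
    - [3,98,130]
    - [4,136,130]
    - [5,174,130]
  turn: [0,0,0,0,0,0,0,0]
  claw: [15,15,15,15,15,15,15,15]

```text
time_s: 33.28
position: [488.6, -102.9, 176.8]
tool_rot: [[-0.89, 0.456, -0.0], [0.456, 0.89, -0.009], [-0.004, -0.008, -1.0]]
contact_force: [0.0, 0.5, -2.4]
finger_gap: 0.243
grasp_force: 108.4
```

jog_arm:
  xyz:
    - [1,35,0]
    - [2,65,0]
    - [3,72,-15]
    - [3,72,-45]
    - [3,72,-60]
    - [3,72,-60]
    - [3,72,-60]
  turn: [0,0,0,0,0,0,0]
  claw: [15,15,15,15,15,15,15]

```text
time_s: 33.87
position: [491.7, -32.2, 116.3]
tool_rot: [[-0.891, 0.455, -0.002], [0.455, 0.891, -0.008], [-0.002, -0.008, -1.0]]
contact_force: [0.0, -0.2, -2.1]
finger_gap: 0.239
grasp_force: 108.3
```

```bash
python3 - <<'E'
from h import *
o=ctrl.get_obs();print(o['position'],o['tool_rot'],o['contact_force'],o['finger_gap']*85.4)
f=snap('wrist','w13')
g=cv2.imread('pics/w13.png')
h=np.array(o['position'])+[43.4,-21.4,0]
hs=cv2.cvtColor(g,cv2.COLOR_BGR2HSV)
ax=np.array([.891,-.455]);ay=np.array([.455,.891])
for z in(o['position'][2]+32,):
  print([(d,*[int(k) for k in hs[tuple(proj(f,[*(h[:2]+d*ax),z]).round().astype(int).clip(0,399)[::-1])]]) for d in range(-30,31,3)],proj(f,[*h[:2],z]))
E
```

```text
[491.69329559 -32.21253169 116.32280336] [[-0.89063228  0.45471895 -0.00219365]
 [ 0.45472111  0.89059785 -0.00801127]
 [-0.00168922 -0.00813259 -0.9999655 ]] [ 0.00348203 -0.21977142 -2.09784309] 20.420357216028183
[(-30, 130, 77, 20), (-27, 24, 71, 18), (-24, 30, 90, 17), (-21, 120, 191, 12), (-18, 71, 107, 19), (-15, 20, 118, 13), (-12, 110, 174, 22), (-9, 110, 174, 22), (-6, 110, 174, 22), (-3, 110, 174, 22), (0, 110, 174, 22), (3, 110, 174, 22), (6, 110, 174, 22), (9, 110, 174, 22), (12, 110, 174, 22), (15, 110, 174, 22), (18, 110, 174, 22), (21, 110, 174, 22), (24, 110, 174, 22), (27, 110, 174, 22), (30, 110, 174, 22)] [327.39471469 423.62492578]
```

jog_arm:
  xyz:
    - [0,0,-10]
    - [0,0,-16]
    - [0,0,-20]
    - [0,0,-22]
    - [0,0,-24]
    - [0,0,-24]
  turn: [0,0,0,0,0,0]
  claw: [15,15,15,15,15,15]

```text
time_s: 34.42
position: [493.0, -32.7, 93.5]
tool_rot: [[-0.89, 0.455, 0.002], [0.455, 0.89, -0.009], [-0.006, -0.007, -1.0]]
contact_force: [-0.9, -0.5, 8.1]
finger_gap: 0.237
grasp_force: 110.3
```

jog_arm:
  xyz:
    - [0,0,-1]
    - [0,0,-2]
    - [0,0,-2]
  turn: [0,0,0]
  claw: [15,15,15]

```text
time_s: 34.67
position: [492.9, -32.6, 92.9]
tool_rot: [[-0.891, 0.455, 0.003], [0.455, 0.89, -0.01], [-0.007, -0.007, -1.0]]
contact_force: [-8.1, 2.3, 25.2]
finger_gap: 0.24
grasp_force: 112.8
```

b2's pin reached a hard stop (force jumped from 8 to 25 N within 0.6 mm). Next are b1 and b3.

jog_arm:
  xyz:
    - [0,0,20]
    - [-1,15,28]
    - [-4,50,28]
    - [-6,80,28]
    - [-6,80,28]
    - [-6,80,28]
    - [-6,80,28]
  turn: [0,0,0,0,0,0,0]
  claw: [15,15,15,15,15,15,15]

```text
time_s: 35.25
position: [486.0, 47.6, 118.2]
tool_rot: [[-0.891, 0.454, -0.001], [0.454, 0.891, -0.008], [-0.003, -0.008, -1.0]]
contact_force: [-0.0, -0.4, -2.2]
finger_gap: 0.237
grasp_force: 108.5
```

jog_arm:
  xyz:
    - [0,0,-12]
    - [0,0,-18]
    - [0,0,-22]
    - [0,0,-24]
    - [0,0,-26]
    - [0,0,-26]
  turn: [0,0,0,0,0,0]
  claw: [15,15,15,15,15,15]

```text
time_s: 35.75
position: [486.6, 47.0, 93.5]
tool_rot: [[-0.89, 0.456, 0.001], [0.456, 0.89, -0.009], [-0.005, -0.008, -1.0]]
contact_force: [-5.0, 0.1, 14.6]
finger_gap: 0.238
grasp_force: 111.3
```

jog_arm:
  xyz:
    - [0,0,-1]
    - [0,0,-2]
    - [0,0,-2]
  turn: [0,0,0]
  claw: [15,15,15]

```text
time_s: 36.0
position: [486.4, 47.1, 92.9]
tool_rot: [[-0.89, 0.456, 0.002], [0.456, 0.89, -0.009], [-0.006, -0.007, -1.0]]
contact_force: [-12.6, 0.5, 33.5]
finger_gap: 0.239
grasp_force: 114.1
```

jog_arm:
  xyz:
    - [0,0,20]
    - [-1,15,28]
    - [-4,50,28]
    - [-7,83,28]
    - [-7,83,28]
    - [-7,83,28]
    - [-7,83,28]
  turn: [0,0,0,0,0,0,0]
  claw: [15,15,15,15,15,15,15]

```text
time_s: 36.58
position: [478.7, 130.3, 117.7]
tool_rot: [[-0.891, 0.455, -0.002], [0.455, 0.891, -0.009], [-0.002, -0.009, -1.0]]
contact_force: [-0.0, 0.2, -2.9]
finger_gap: 0.239
grasp_force: 108.8
```

jog_arm:
  xyz:
    - [0,0,-12]
    - [0,0,-18]
    - [0,0,-22]
    - [0,0,-24]
    - [0,0,-26]
    - [0,0,-26]
  turn: [0,0,0,0,0,0]
  claw: [15,15,15,15,15,15]

```text
time_s: 37.08
position: [479.5, 130.0, 93.4]
tool_rot: [[-0.89, 0.456, 0.0], [0.456, 0.89, -0.009], [-0.004, -0.008, -1.0]]
contact_force: [-5.3, -0.6, 14.5]
finger_gap: 0.236
grasp_force: 111.6
```

jog_arm:
  xyz:
    - [0,0,-0.7]
    - [0,0,-1.5]
    - [0,0,-1.5]
  turn: [0,0,0]
  claw: [15,15,15]

```text
time_s: 37.33
position: [479.4, 130.1, 92.9]
tool_rot: [[-0.89, 0.456, 0.001], [0.456, 0.89, -0.009], [-0.005, -0.007, -1.0]]
contact_force: [-10.0, 0.3, 27.3]
finger_gap: 0.24
grasp_force: 113.5
```

jog_arm:
  xyz:
    - [0,0,35]
    - [0,0,70]
    - [0,-20,90]
    - [1,-58,90]
    - [2,-96,90]
    - [3,-134,90]
    - [4,-172,90]
    - [5,-210,90]
  turn: [0,0,0,0,0,0,0,0]
  claw: [15,15,15,15,15,15,15,15]

```text
time_s: 38.0
position: [483.1, -81.5, 180.4]
tool_rot: [[-0.89, 0.455, -0.002], [0.455, 0.89, -0.008], [-0.002, -0.008, -1.0]]
contact_force: [1.1, 0.1, -4.1]
finger_gap: 0.24
grasp_force: 109.0
```

jog_arm:
  xyz:
    - [0,-38,0]
    - [0,-76,0]
    - [0,-114,0]
    - [0,-152,0]
    - [0,-185,0]
    - [1,-199,0]
    - [1,-199,0]
    - [1,-199,0]
  turn: [0,0,0,0,0,0,0,0]
  claw: [15,15,15,15,15,15,15,15]

```text
time_s: 38.67
position: [484.2, -278.9, 179.8]
tool_rot: [[-0.89, 0.457, -0.003], [0.457, 0.89, -0.007], [-0.001, -0.007, -1.0]]
contact_force: [-0.2, 0.3, -2.9]
finger_gap: 0.239
grasp_force: 108.9
```

```bash
python3 - <<'E'
from h import *
o=ctrl.get_obs();print(o['position'],o['tool_rot'],o['contact_force'],o['dq'])
E
```

```text
[ 484.20161503 -278.86401433  179.77847368] [[-8.89539730e-01  4.56848586e-01 -2.90470822e-03]
 [ 4.56857497e-01  8.89513559e-01 -6.84508331e-03]
 [-5.43389278e-04 -7.41601129e-03 -9.99972353e-01]] [-0.18730016  0.28604417 -2.94091226] [ 0.03469807 -0.0194139  -0.01549903  0.00301992  0.0037264   0.00582829]
```

jog_arm:
  xyz:
    - [0.5,0,-40]
    - [0.5,0,-75]
    - [0.5,0,-100]
    - [0.5,0,-115]
    - [0.5,0,-124]
    - [0.5,0,-129]
    - [0.5,0,-131]
    - [0.5,0,-132]
  turn: [0,0,0,0,0,0,0,0]
  claw: [15,15,15,15,15,15,15,15]

```text
time_s: 39.33
position: [485.9, -278.1, 49.2]
tool_rot: [[-0.891, 0.454, -0.001], [0.454, 0.891, -0.009], [-0.004, -0.008, -1.0]]
contact_force: [-0.0, 0.2, -2.6]
finger_gap: 0.242
grasp_force: 109.0
```

jog_arm:
  xyz:
    - [0,0,0]
    - [0,0,0]
  turn: [0,0]
  claw: [15,15]

```text
time_s: 39.5
position: [485.9, -278.5, 49.5]
tool_rot: [[-0.891, 0.455, -0.0], [0.455, 0.891, -0.009], [-0.004, -0.008, -1.0]]
contact_force: [0.3, -1.0, -1.8]
finger_gap: 0.237
grasp_force: 109.0
```

jog_arm:
  xyz:
    - [-0.8,0,-1]
    - [-0.8,0,-2]
    - [-0.8,0,-2]
  turn: [0,0,0]
  claw: [15,15,15]

```text
time_s: 39.75
position: [484.9, -278.6, 47.9]
tool_rot: [[-0.891, 0.455, 0.0], [0.455, 0.89, -0.009], [-0.004, -0.008, -1.0]]
contact_force: [-3.5, 2.6, 9.0]
finger_gap: 0.237
grasp_force: 110.6
```

jog_arm:
  xyz:
    - [0,0,0]
    - [0,0,0]
    - [0,0,0]
    - [0,0,0]
    - [0,0,30]
    - [0,0,70]
    - [0,0,110]
    - [0,0,150]
  turn: [0,0,0,0,0,0,0,0]
  claw: [25,40,50,50,50,50,50,50]
  grip_force: 30

```text
time_s: 40.42
position: [484.3, -278.0, 198.1]
tool_rot: [[-0.891, 0.455, -0.002], [0.455, 0.891, -0.008], [-0.002, -0.008, -1.0]]
contact_force: [1.4, -0.7, -0.3]
finger_gap: 0.587
grasp_force: 0.0
```

jog_arm:
  xyz:
    - [-8,1,26]
    - [-8,1,26]
    - [-8,1,26]
  turn: [0,0,0]
  claw: [55,55,55]

```text
time_s: 40.67
position: [477.0, -277.7, 224.0]
tool_rot: [[-0.89, 0.455, 0.001], [0.455, 0.89, -0.01], [-0.006, -0.009, -1.0]]
contact_force: [-0.6, 0.3, -1.1]
finger_gap: 0.641
grasp_force: 0.0
```

```bash
sed -i "s/w12/w14/g" m.py && python3 m.py | cut -c1-700 && python3 - <<'E'
from h import *
t=snap('top','top6');a=cv2.imread('pics/top0.png',0).astype(int);b=cv2.imread('pics/top6.png',0).astype(int)
print('diff head region',np.abs(a-b)[168:195,432:455].mean())
f=load('w14');g=cv2.imread('pics/w14.png');hsv=cv2.cvtColor(g,cv2.COLOR_BGR2HSV)
h=np.array([527.3,-299.6]);y=-.472;ax=np.array([np.cos(y),np.sin(y)]);ay=np.array([-ax[1],ax[0]])
S=lambda w:[(d,int(hsv[tuple(proj(f,[*(h+d*ax+w*ay),80]).round().astype(int)[::-1])][2])) for d in range(-30,31,3)]
print(S(0));print([(w,int(hsv[tuple(proj(f,[*(h+w*ay),80]).round().astype(int)[::-1])][2])) for w in range(-30,31,3)])
print([(d,int(hsv[tuple(proj(f,[*(h-d*ax),58]).round().astype(int)[::-1])][1])) for d in range(140,172,2)])
E
```

```text
[ 476.99905549 -277.68880608  224.02660726] [-0.89048138  0.45501796  0.00125059]
30 [328. 202.]
[(-36, 80, 10, 157), (-33, 72, 8, 152), (-30, 70, 5, 152), (-27, 90, 7, 152), (-24, 68, 7, 154), (-21, 22, 85, 144), (-18, 21, 77, 170), (-15, 22, 78, 174), (-12, 20, 81, 167), (-9, 22, 82, 156), (-6, 19, 102, 122), (-3, 17, 96, 152), (0, 18, 89, 169), (3, 18, 92, 164), (6, 18, 94, 147), (9, 18, 96, 143), (12, 20, 98, 101), (15, 22, 87, 106), (18, 21, 89, 100), (21, 20, 91, 109), (24, 21, 83, 151), (27, 80, 11, 140), (30, 85, 10, 158), (33, 80, 5, 156), (36, 78, 8, 156)]
60 [328. 170.]
[(-36, 81, 11, 159), (-33, 75, 10, 158), (-30, 84, 8, 157), (-27, 75, 6, 159), (-24, 83, 6, 159), (-21, 20, 79, 148), (-18, 21, 81, 170), (-15, 21, 83, 173), (-12, 22, 81, 170), (-9, 21, 82, 158), (-6, 18, 101, 124), (-3, 18, 90, 155), (0, 18, 88, 171), (3, 18, 91, 166), (6, 18, 93, 123), (9, 17, 98, 99), (12, 18, 99, 88), (15, 21, 80, 157), (18, 21, 79, 162), (21, 21, 82, 155), (24, 21, 81, 151), (27, 84, 8, 154), (30, 75, 7, 150), (33, 78, 8, 150), (36, 78, 9, 148)]
90 [328. 136.]
[(-36, 78, 8, 154), (-33
[... 1431 characters left out ...]
d [327.9083083  241.75218114]
diff head region 45.26247987117552
[(-30, 163), (-27, 159), (-24, 93), (-21, 65), (-18, 73), (-15, 170), (-12, 178), (-9, 178), (-6, 177), (-3, 178), (0, 178), (3, 177), (6, 176), (9, 178), (12, 177), (15, 178), (18, 157), (21, 24), (24, 25), (27, 20), (30, 22)]
[(-30, 158), (-27, 159), (-24, 160), (-21, 159), (-18, 155), (-15, 179), (-12, 178), (-9, 178), (-6, 179), (-3, 178), (0, 178), (3, 178), (6, 179), (9, 178), (12, 180), (15, 176), (18, 153), (21, 148), (24, 150), (27, 146), (30, 149)]
[(140, 90), (142, 95), (144, 88), (146, 90), (148, 89), (150, 92), (152, 104), (154, 93), (156, 89), (158, 8), (160, 8), (162, 11), (164, 8), (166, 11), (168, 7), (170, 8)]
```

The mallet lies exactly as before. Now I'll open the lever.

jog_arm:
  xyz:
    - [0,35,0]
    - [0,70,0]
    - [-1,105,0]
    - [-2,135,0]
    - [-2,148,0]
    - [-2,148,-10]
    - [-2,148,-30]
    - [-2,148,-30]
  turn: [0.11,0.22,0.33,0.44,0.556,0.556,0.556,0.556]
  claw: [55,55,55,55,55,55,55,55]

```text
time_s: 41.43
position: [473.2, -128.8, 188.3]
tool_rot: [[-0.997, -0.081, -0.003], [-0.081, 0.997, -0.005], [0.003, -0.005, -1.0]]
contact_force: [-0.6, 0.3, -0.1]
finger_gap: 0.642
grasp_force: 0.0
```

```bash
python3 - <<'E'
from h import *
o=ctrl.get_obs();print(o['position'],o['tool_rot'])
f=snap('wrist','w15');g=cv2.imread('pics/w15.png')
m=(g.max(2)<50).astype(np.uint8);n,l,st,ce=cv2.connectedComponentsWithStats(m)
c,s=np.cos(.084),np.sin(.084)
W=lambda q:[529+c*q[0]-s*q[1],26.2+s*q[0]+c*q[1],q[2]]
pk=proj(f,W((-68,-152,126)));print(pk)
for i in range(1,n):
    if st[i,4]>200 and np.hypot(*(ce[i]-pk))<60: print(st[i],ce[i].round(1))
gr=cv2.cvtColor(g,cv2.COLOR_BGR2GRAY)
for y in(-80.3,.5,83.5):
    print(y,'z56',proj(f,W((0,y,56))).round(),'z66',proj(f,W((0,y,66))).round())
C=cv2.HoughCircles(cv2.resize(gr,None,fx=2,fy=2),cv2.HOUGH_GRADIENT,1,20,param1=100,param2=16,minRadius=12,maxRadius=28)
if C is not None: print([tuple(np.round(k/2,0)) for k in C[0] if k[1]>360])
E
```

```text
[ 473.22118946 -128.8045828   188.29504425] [[-0.99667221 -0.08147452 -0.00253309]
 [-0.08146027  0.99666253 -0.00529461]
 [ 0.00295602 -0.00507064 -0.99998278]]
[324.11339195 218.4897779 ]
[314 171  24  25 348] [325.  178.6]
[ 299  201   51   43 2027] [324.2 223.3]
-80.3 z56 [408. 263.] z66 [411. 269.]
0.5 z56 [499. 262.] z66 [505. 268.]
83.5 z56 [587. 260.] z66 [595. 266.]
[(np.float32(506.0), np.float32(262.0), np.float32(9.0)), (np.float32(24.0), np.float32(272.0), np.float32(14.0)), (np.float32(14.0), np.float32(265.0), np.float32(11.0)), (np.float32(585.0), np.float32(260.0), np.float32(8.0)), (np.float32(121.0), np.float32(221.0), np.float32(10.0)), (np.float32(152.0), np.float32(224.0), np.float32(10.0)), (np.float32(587.0), np.float32(186.0), np.float32(6.0)), (np.float32(551.0), np.float32(186.0), np.float32(6.0)), (np.float32(137.0), np.float32(211.0), np.float32(10.0))]
```

jog_arm:
  xyz:
    - [2,-1,-25]
    - [2,-1,-45]
    - [2,-1,-55]
    - [2,-1,-60]
    - [2,-1,-60]
    - [2,-1,-60]
    - [2,-1,-60]
    - [2,-1,-60]
  turn: [0,0,0,0,0,0,0,0]
  claw: [55,55,55,55,50,35,25,25]

```text
time_s: 42.15
position: [477.0, -129.8, 133.5]
tool_rot: [[-0.996, -0.084, 0.005], [-0.084, 0.996, -0.006], [-0.004, -0.007, -1.0]]
contact_force: [0.3, 5.2, 2.4]
finger_gap: 0.348
grasp_force: 30.4
```

jog_arm:
  xyz:
    - [0,0,0]
    - [0,0,0]
    - [0,0,0]
  turn: [0,0,0]
  claw: [25,25,25]

```text
time_s: 42.4
position: [477.0, -129.8, 133.5]
tool_rot: [[-0.996, -0.084, 0.005], [-0.084, 0.996, -0.007], [-0.004, -0.007, -1.0]]
contact_force: [0.3, 5.9, 4.4]
finger_gap: 0.346
grasp_force: 30.6
```

jog_arm:
  xyz:
    - [5,0.4,0]
    - [9,0.8,-0.6]
    - [18,1.5,-2.2]
    - [27,2.3,-4.8]
    - [35.5,3,-8.4]
    - [43.5,3.6,-13]
    - [51,4.2,-18.4]
    - [57.5,4.8,-24.7]
  turn: [0,0,0,0,0,0,0,0]
  claw: [25,25,25,25,25,25,25,25]

```text
time_s: 43.07
position: [534.4, -125.0, 109.0]
tool_rot: [[-0.996, -0.084, 0.004], [-0.084, 0.996, -0.007], [-0.003, -0.007, -1.0]]
contact_force: [-3.7, 4.6, 9.0]
finger_gap: 0.346
grasp_force: 32.0
```

jog_arm:
  xyz:
    - [6,0.5,-7]
    - [11,0.9,-14.7]
    - [15.5,1.3,-23.5]
    - [15.5,1.3,-24.5]
    - [15.5,1.3,-24.5]
  turn: [0,0,0,0,0]
  claw: [25,25,25,25,25]

```text
time_s: 43.48
position: [552.0, -123.6, 84.6]
tool_rot: [[-0.996, -0.084, 0.008], [-0.085, 0.996, -0.007], [-0.007, -0.007, -1.0]]
contact_force: [7.8, 6.8, 2.7]
finger_gap: 0.35
grasp_force: 34.6
```

jog_arm:
  xyz:
    - [0,0,-2]
    - [0,0,-4]
    - [0,0,-4]
  turn: [0,0,0]
  claw: [25,25,25]

```text
time_s: 43.73
position: [553.0, -123.6, 81.9]
tool_rot: [[-0.996, -0.085, 0.011], [-0.085, 0.996, -0.007], [-0.011, -0.008, -1.0]]
contact_force: [9.9, 9.3, 9.0]
finger_gap: 0.345
grasp_force: 36.3
```

jog_arm:
  xyz:
    - [0,0,0]
    - [0,0,0]
    - [0,0,0]
    - [0,0,30]
    - [0,0,70]
    - [0,0,105]
    - [0,0,105]
    - [0,0,105]
  turn: [0,0,0,0,0,0,0,0]
  claw: [38,45,50,50,50,50,50,50]

```text
time_s: 44.4
position: [550.4, -124.8, 186.4]
tool_rot: [[-0.997, -0.083, 0.007], [-0.083, 0.996, -0.009], [-0.006, -0.01, -1.0]]
contact_force: [-0.7, 0.6, -0.1]
finger_gap: 0.586
grasp_force: 0.0
```

jog_arm:
  xyz:
    - [-4,36,0]
    - [-8,70,0]
    - [-8,70,0]
    - [-8,70,0]
  turn: [0,0,0,0]
  claw: [50,50,50,50]

```text
time_s: 44.73
position: [540.8, -52.9, 183.2]
tool_rot: [[-0.996, -0.086, 0.001], [-0.086, 0.996, -0.007], [-0.0, -0.007, -1.0]]
contact_force: [-0.6, -0.7, -0.0]
finger_gap: 0.59
grasp_force: 0.0
```

```bash
cat > k.py <<'E'
from h import *
import sys
o=ctrl.get_obs();print(o['position'],o['tool_rot'][0])
nm=sys.argv[1];f=snap('wrist',nm);g=cv2.imread(f'pics/{nm}.png')
c,s=np.cos(.084),np.sin(.084)
W=lambda q:[529+c*q[0]-s*q[1],26.2+s*q[0]+c*q[1],q[2]]
m=(g.max(2)<50).astype(np.uint8);n,l,st,ce=cv2.connectedComponentsWithStats(m)
pk=proj(f,W((5,-152,78.5)));print('knob pred',pk)
for i in range(1,n):
    if st[i,4]>200 and np.hypot(*(ce[i]-pk))<60: print(st[i],ce[i].round(1))
gr=cv2.GaussianBlur(cv2.cvtColor(g,cv2.COLOR_BGR2GRAY),(3,3),0)
for y in(-80.3,.5,83.5):
    print(y,'along x z52:',[(x,int(gr[tuple(proj(f,W((x,y+9,52))).round().astype(int).clip(0,[639,399])[::-1])])) for x in range(-52,45,3)])
    print('   along y z52 (x=15):',[(d,int(gr[tuple(proj(f,W((12,y+d,52))).round().astype(int).clip(0,[639,399])[::-1])])) for d in range(-24,25,3)])
E
python3 k.py w16
```

```text
[540.84633821 -52.86763485 183.18147266] [-9.96300719e-01 -8.59295707e-02  9.92831461e-04]
knob pred [228.8637258  195.94448745]
[ 201  178   50   34 1599] [225.4 194.6]
-80.3 along x z52: [(-52, 100), (-49, 183), (-46, 183), (-43, 183), (-40, 183), (-37, 184), (-34, 103), (-31, 75), (-28, 64), (-25, 72), (-22, 124), (-19, 123), (-16, 124), (-13, 124), (-10, 123), (-7, 122), (-4, 121), (-1, 122), (2, 121), (5, 123), (8, 122), (11, 123), (14, 121), (17, 129), (20, 180), (23, 181), (26, 168), (29, 183), (32, 183), (35, 182), (38, 182), (41, 169), (44, 151)]
   along y z52 (x=15): [(-24, 152), (-21, 151), (-18, 99), (-15, 139), (-12, 173), (-9, 134), (-6, 175), (-3, 122), (0, 122), (3, 122), (6, 122), (9, 122), (12, 121), (15, 77), (18, 51), (21, 51), (24, 52)]
0.5 along x z52: [(-52, 89), (-49, 117), (-46, 118), (-43, 118), (-40, 117), (-37, 120), (-34, 88), (-31, 49), (-28, 65), (-25, 73), (-22, 117), (-19, 116), (-16, 117), (-13, 117), (-10, 117), (-7, 106), (-4, 100), (-1, 101), (2, 100), (5, 100), (8, 102), (11, 116), (14, 115), (17, 115), (20, 114), (23, 114), (26, 114), (29, 117)
[... 164 characters left out ...]
7), (0, 118), (3, 117), (6, 117), (9, 115), (12, 116), (15, 115), (18, 114), (21, 105), (24, 47)]
83.5 along x z52: [(-52, 129), (-49, 168), (-46, 169), (-43, 168), (-40, 172), (-37, 173), (-34, 147), (-31, 153), (-28, 156), (-25, 100), (-22, 168), (-19, 169), (-16, 169), (-13, 170), (-10, 169), (-7, 169), (-4, 167), (-1, 156), (2, 152), (5, 157), (8, 170), (11, 170), (14, 169), (17, 169), (20, 168), (23, 168), (26, 162), (29, 174), (32, 173), (35, 173), (38, 173), (41, 173), (44, 163)]
   along y z52 (x=15): [(-24, 76), (-21, 75), (-18, 74), (-15, 105), (-12, 170), (-9, 171), (-6, 170), (-3, 171), (0, 170), (3, 171), (6, 170), (9, 170), (12, 169), (15, 160), (18, 162), (21, 163), (24, 163)]
```

The jaw is back at −34 and the lever is open. The blocks sit at jig y ≈ −81.5, 8 and 84. I'll retrieve the one nearest the knob first, gripping it high so the knuckles clear the knob.

jog_arm:
  xyz:
    - [3,0,-40]
    - [3,0,-75]
    - [3,0,-105]
    - [3,0,-122]
    - [3,0,-131]
    - [3,0,-131]
    - [3,0,-131]
  turn: [0,0,0,0,0,0,0]
  claw: [38,37,37,37,37,37,37]
  grip_force: 45

```text
time_s: 45.37
position: [544.4, -54.8, 52.6]
tool_rot: [[-0.997, -0.083, 0.001], [-0.083, 0.997, -0.007], [-0.001, -0.007, -1.0]]
contact_force: [-0.9, 0.6, -0.1]
finger_gap: 0.436
grasp_force: 0.0
```

jog_arm:
  xyz:
    - [0,0,0]
    - [0,0,0]
    - [0,0,0]
    - [0,0,0]
  turn: [0,0,0,0]
  claw: [25,25,25,25]

```text
time_s: 45.7
position: [544.9, -54.5, 53.8]
tool_rot: [[-0.997, -0.083, 0.004], [-0.083, 0.996, -0.008], [-0.003, -0.008, -1.0]]
contact_force: [-0.8, -1.0, 0.1]
finger_gap: 0.34
grasp_force: 45.0
```

jog_arm:
  xyz:
    - [0,0,30]
    - [0,2,65]
    - [-4,30,85]
    - [-10,68,85]
    - [-16,106,85]
    - [-22,144,85]
    - [-28,182,85]
    - [-34,220,85]
  turn: [0,0,0,0,0,0,0,0]
  claw: [25,25,25,25,25,25,25,25]

```text
time_s: 46.37
position: [510.3, 167.5, 138.9]
tool_rot: [[-0.997, -0.083, 0.004], [-0.083, 0.996, -0.007], [-0.004, -0.008, -1.0]]
contact_force: [1.2, 0.0, -0.4]
finger_gap: 0.337
grasp_force: 45.1
```

jog_arm:
  xyz:
    - [-6,38,0]
    - [-12,76,0]
    - [-18,114,0]
    - [-22,140,0]
    - [-23,147,-30]
    - [-23,147,-65]
    - [-23,147,-85]
    - [-23,147,-95]
  turn: [0,0,0,0,0,0,0,0]
  claw: [25,25,25,25,25,25,25,25]

```text
time_s: 47.03
position: [486.3, 312.7, 40.7]
tool_rot: [[-0.996, -0.085, 0.0], [-0.085, 0.996, -0.009], [0.001, -0.009, -1.0]]
contact_force: [-0.9, -0.1, -1.6]
finger_gap: 0.342
grasp_force: 45.0
```

jog_arm:
  xyz:
    - [0,0,0]
    - [0,0,0]
  turn: [0,0]
  claw: [25,25]

```text
time_s: 47.2
position: [488.1, 312.8, 44.0]
tool_rot: [[-0.997, -0.083, 0.004], [-0.083, 0.996, -0.007], [-0.003, -0.008, -1.0]]
contact_force: [0.5, -0.2, -0.1]
finger_gap: 0.337
grasp_force: 45.0
```

jog_arm:
  xyz:
    - [0,0,-4]
    - [0,0,-7]
    - [0,0,-9]
    - [0,0,-9.5]
    - [0,0,-9.5]
  turn: [0,0,0,0,0]
  claw: [25,25,25,25,25]

```text
time_s: 47.62
position: [488.1, 312.8, 34.6]
tool_rot: [[-0.997, -0.083, 0.005], [-0.083, 0.996, -0.007], [-0.004, -0.008, -1.0]]
contact_force: [-0.8, -1.5, 3.8]
finger_gap: 0.342
grasp_force: 45.5
```

jog_arm:
  xyz:
    - [0,0,0]
    - [0,0,0]
    - [0,0,0]
    - [0,0,25]
    - [0,0,60]
    - [0,0,100]
    - [0,0,140]
    - [0,0,145]
  turn: [0,0,0,0,0,0,0,0]
  claw: [33,40,42,42,42,42,42,42]

```text
time_s: 48.28
position: [489.7, 313.9, 185.9]
tool_rot: [[-0.996, -0.084, 0.012], [-0.084, 0.996, -0.004], [-0.012, -0.005, -1.0]]
contact_force: [0.7, 0.3, 0.2]
finger_gap: 0.491
grasp_force: 0.0
```

jog_arm:
  xyz:
    - [7,-39,0]
    - [14,-78,0]
    - [21,-117,0]
    - [28,-156,0]
    - [35,-195,0]
    - [42,-234,0]
    - [47,-268,0]
    - [48,-278,0]
  turn: [0,0,0,0,0,0,0,0]
  claw: [45,45,45,45,45,45,45,45]

```text
time_s: 48.95
position: [536.3, 30.7, 178.6]
tool_rot: [[-0.997, -0.08, 0.004], [-0.08, 0.997, -0.009], [-0.003, -0.009, -1.0]]
contact_force: [0.4, 0.1, 0.2]
finger_gap: 0.528
grasp_force: 0.0
```

jog_arm:
  xyz:
    - [0,0,0]
    - [0,0,0]
    - [0,0,0]
  turn: [0,0,0]
  claw: [45,45,45]

```text
time_s: 49.2
position: [535.4, 35.7, 178.7]
tool_rot: [[-0.996, -0.084, 0.003], [-0.084, 0.996, -0.007], [-0.002, -0.007, -1.0]]
contact_force: [0.3, 1.2, -0.5]
finger_gap: 0.532
grasp_force: 0.0
```

```bash
sed -i 's/(-80.3,.5,83.5)/(0.5,83.5)/' k.py && python3 k.py w17 && python3 - <<'E'
from h import *
t=snap('top','top7');f=load('w17');gr=cv2.imread('pics/w17.png',0)
c,s=np.cos(.084),np.sin(.084)
W=lambda q:[529+c*q[0]-s*q[1],26.2+s*q[0]+c*q[1],q[2]]
for x in(-15,-10,10,18):print(x,[(y,int(gr[tuple(proj(f,W((x,y,52))).round().astype(int)[::-1])])) for y in range(-20,36,2)])
E
```

```text
[535.43891749  35.71121713 178.73567428] [-0.99643903 -0.08426616  0.00290958]
knob pred [108.29824506 194.59411565]
[  74  177   59   35 1770] [103.3 193.9]
0.5 along x z52: [(-52, 99), (-49, 177), (-46, 178), (-43, 178), (-40, 177), (-37, 179), (-34, 125), (-31, 87), (-28, 61), (-25, 80), (-22, 181), (-19, 160), (-16, 123), (-13, 121), (-10, 121), (-7, 117), (-4, 101), (-1, 104), (2, 105), (5, 104), (8, 106), (11, 119), (14, 119), (17, 171), (20, 181), (23, 181), (26, 171), (29, 177), (32, 177), (35, 173), (38, 173), (41, 170), (44, 146)]
   along y z52 (x=15): [(-24, 85), (-21, 87), (-18, 86), (-15, 86), (-12, 86), (-9, 92), (-6, 181), (-3, 118), (0, 119), (3, 120), (6, 120), (9, 119), (12, 119), (15, 119), (18, 118), (21, 110), (24, 47)]
83.5 along x z52: [(-52, 88), (-49, 113), (-46, 113), (-43, 112), (-40, 114), (-37, 114), (-34, 92), (-31, 74), (-28, 76), (-25, 72), (-22, 113), (-19, 114), (-16, 114), (-13, 114), (-10, 112), (-7, 112), (-4, 113), (-1, 111), (2, 110), (5, 112), (8, 114), (11, 113), (14, 113), (17, 112), (20, 111), (23, 110), (26, 109), (29, 114), (32, 114), (35
[... 749 characters left out ...]
6, 122), (18, 121), (20, 122), (22, 103), (24, 45), (26, 42), (28, 49), (30, 44), (32, 46), (34, 50)]
10 [(-20, 84), (-18, 83), (-16, 87), (-14, 83), (-12, 87), (-10, 83), (-8, 104), (-6, 148), (-4, 140), (-2, 117), (0, 121), (2, 119), (4, 119), (6, 118), (8, 122), (10, 121), (12, 121), (14, 119), (16, 120), (18, 116), (20, 117), (22, 96), (24, 44), (26, 46), (28, 45), (30, 46), (32, 47), (34, 45)]
18 [(-20, 66), (-18, 66), (-16, 65), (-14, 64), (-12, 66), (-10, 67), (-8, 94), (-6, 180), (-4, 180), (-2, 179), (0, 180), (2, 178), (4, 180), (6, 179), (8, 180), (10, 179), (12, 181), (14, 180), (16, 116), (18, 115), (20, 114), (22, 82), (24, 65), (26, 63), (28, 67), (30, 65), (32, 64), (34, 62)]
```

jog_arm:
  xyz:
    - [0,-1,-40]
    - [0,-1,-75]
    - [0,-1,-105]
    - [0,-1,-124]
    - [0,-1,-132]
    - [0,-1,-132]
    - [0,-1,-132]
    - [0,-1,-132]
  turn: [0,0,0,0,0,0,0,0]
  claw: [45,45,45,45,45,45,40,30]

```text
time_s: 49.97
position: [536.6, 34.2, 48.2]
tool_rot: [[-0.996, -0.084, 0.005], [-0.084, 0.996, -0.008], [-0.005, -0.008, -1.0]]
contact_force: [0.9, -0.4, -0.0]
finger_gap: 0.358
grasp_force: 0.0
```

jog_arm:
  xyz:
    - [0,0,0]
    - [0,0,0]
    - [0,0,0]
  turn: [0,0,0]
  claw: [25,25,25]

```text
time_s: 50.22
position: [536.7, 34.0, 48.5]
tool_rot: [[-0.996, -0.084, 0.006], [-0.084, 0.996, -0.007], [-0.006, -0.008, -1.0]]
contact_force: [-0.3, 2.4, 6.8]
finger_gap: 0.342
grasp_force: 45.6
```

jog_arm:
  xyz:
    - [0,0,30]
    - [0,2,65]
    - [-4,30,85]
    - [-12,68,85]
    - [-20,106,85]
    - [-28,144,85]
    - [-36,174,85]
    - [-39,181,85]
  turn: [0,0,0,0,0,0,0,0]
  claw: [25,25,25,25,25,25,25,25]

```text
time_s: 50.88
position: [495.5, 218.5, 132.7]
tool_rot: [[-0.996, -0.087, 0.004], [-0.087, 0.996, -0.006], [-0.004, -0.007, -1.0]]
contact_force: [-0.7, 0.1, -2.0]
finger_gap: 0.343
grasp_force: 45.2
```

jog_arm:
  xyz:
    - [0,0,-30]
    - [0,0,-60]
    - [0,0,-85]
    - [0,0,-96]
    - [0,0,-100]
    - [0,0,-100]
    - [0,0,-100]
  turn: [0,0,0,0,0,0,0]
  claw: [25,25,25,25,25,25,25]

```text
time_s: 51.47
position: [497.3, 214.7, 32.8]
tool_rot: [[-0.997, -0.083, 0.004], [-0.083, 0.996, -0.007], [-0.004, -0.008, -1.0]]
contact_force: [-0.1, -0.7, -1.2]
finger_gap: 0.344
grasp_force: 45.2
```

jog_arm:
  xyz:
    - [0,0,-2]
    - [0,0,-3.5]
    - [0,0,-3.7]
    - [0,0,-3.7]
  turn: [0,0,0,0]
  claw: [25,25,25,25]

```text
time_s: 51.8
position: [497.5, 214.9, 29.5]
tool_rot: [[-0.996, -0.084, 0.006], [-0.084, 0.996, -0.007], [-0.005, -0.008, -1.0]]
contact_force: [-0.8, -0.8, 5.3]
finger_gap: 0.341
grasp_force: 46.2
```

jog_arm:
  xyz:
    - [0,0,0]
    - [0,0,0]
    - [0,0,0]
    - [0,0,25]
    - [0,0,60]
    - [0,0,100]
    - [0,0,140]
    - [0,0,150]
  turn: [0,0,0,0,0,0,0,0]
  claw: [33,40,42,42,42,42,42,42]

```text
time_s: 52.47
position: [498.5, 215.4, 184.2]
tool_rot: [[-0.996, -0.084, 0.011], [-0.084, 0.996, -0.006], [-0.01, -0.007, -1.0]]
contact_force: [0.6, -0.5, -0.0]
finger_gap: 0.49
grasp_force: 0.0
```

jog_arm:
  xyz:
    - [8,-30,0]
    - [18,-65,0]
    - [28,-95,0]
    - [33,-104,0]
    - [33,-104,0]
    - [33,-104,0]
  turn: [0,0,0,0,0,0]
  claw: [38,38,38,38,38,38]

```text
time_s: 52.97
position: [529.7, 110.6, 177.9]
tool_rot: [[-0.997, -0.082, 0.003], [-0.082, 0.997, -0.007], [-0.002, -0.008, -1.0]]
contact_force: [1.0, 0.3, -0.5]
finger_gap: 0.445
grasp_force: 0.0
```

```bash
python3 - <<'E'
from h import *
o=ctrl.get_obs();print(o['position'],o['tool_rot'][0])
f=snap('wrist','w18');gr=cv2.imread('pics/w18.png',0)
c,s=np.cos(.084),np.sin(.084)
p=np.array(o['position'][:2])-[529,26.2];print('tcp jig',c*p[0]+s*p[1],-s*p[0]+c*p[1])
W=lambda q:[529+c*q[0]-s*q[1],26.2+s*q[0]+c*q[1],q[2]]
for x in(-15,12,18):print(x,[(y,int(gr[tuple(proj(f,W((x,y,52))).round().astype(int)[::-1])])) for y in range(60,108,2)])
print([(x,int(gr[tuple(proj(f,W((x,93,52))).round().astype(int)[::-1])])) for x in range(-40,40,3)])
E
```

```text
[529.70927204 110.57030713 177.89577373] [-0.99661542 -0.08216079  0.00270358]
tcp jig 7.785545503344684 84.01331485779119
-15 [(60, 49), (62, 54), (64, 50), (66, 50), (68, 48), (70, 185), (72, 185), (74, 184), (76, 185), (78, 184), (80, 185), (82, 125), (84, 122), (86, 125), (88, 123), (90, 123), (92, 125), (94, 123), (96, 121), (98, 124), (100, 60), (102, 101), (104, 102), (106, 89)]
12 [(60, 89), (62, 90), (64, 86), (66, 86), (68, 79), (70, 149), (72, 183), (74, 170), (76, 122), (78, 122), (80, 124), (82, 122), (84, 123), (86, 122), (88, 122), (90, 121), (92, 123), (94, 120), (96, 121), (98, 115), (100, 54), (102, 100), (104, 101), (106, 87)]
18 [(60, 69), (62, 67), (64, 69), (66, 67), (68, 65), (70, 183), (72, 183), (74, 183), (76, 184), (78, 183), (80, 184), (82, 183), (84, 185), (86, 184), (88, 185), (90, 121), (92, 121), (94, 119), (96, 119), (98, 111), (100, 88), (102, 131), (104, 162), (106, 114)]
[(-40, 184), (-37, 184), (-34, 87), (-31, 88), (-28, 68), (-25, 80), (-22, 123), (-19, 126), (-16, 124), (-13, 126), (-10, 125), (-7, 123), (-4, 122), (-1, 122), (2, 121), (5, 123), (8, 124), (11, 124), (14, 119), (17, 121), (20, 118), (23, 149), (26, 146), (29, 182), (32, 182), (35, 181), (38, 182)]
```

jog_arm:
  xyz:
    - [0,0,-40]
    - [0,0,-75]
    - [0,0,-105]
    - [0,0,-122]
    - [0,0,-130]
    - [0,0,-130]
    - [0,0,-130]
    - [0,0,-130]
  turn: [0,0,0,0,0,0,0,0]
  claw: [40,40,40,40,40,40,35,25]

```text
time_s: 53.68
position: [530.4, 111.4, 49.5]
tool_rot: [[-0.996, -0.084, 0.005], [-0.084, 0.996, -0.007], [-0.004, -0.008, -1.0]]
contact_force: [0.1, -0.1, -2.0]
finger_gap: 0.339
grasp_force: 44.9
```

jog_arm:
  xyz:
    - [0,0,0]
    - [0,0,0]
    - [0,0,0]
  turn: [0,0,0]
  claw: [25,25,25]

```text
time_s: 53.93
position: [530.4, 111.1, 49.4]
tool_rot: [[-0.996, -0.084, 0.005], [-0.084, 0.996, -0.007], [-0.005, -0.007, -1.0]]
contact_force: [-1.2, 0.9, 6.7]
finger_gap: 0.336
grasp_force: 46.0
```

jog_arm:
  xyz:
    - [0,0,30]
    - [0,2,65]
    - [-20,25,85]
    - [-43,55,85]
    - [-66,86,85]
    - [-89,118,85]
    - [-108,144,85]
    - [-113,152,85]
  turn: [0,0,0,0,0,0,0,0]
  claw: [25,25,25,25,25,25,25,25]

```text
time_s: 54.6
position: [413.9, 265.3, 133.7]
tool_rot: [[-0.996, -0.086, 0.003], [-0.086, 0.996, -0.007], [-0.003, -0.007, -1.0]]
contact_force: [-0.3, -0.8, -1.0]
finger_gap: 0.341
grasp_force: 45.1
```

jog_arm:
  xyz:
    - [0,0,-30]
    - [0,0,-60]
    - [0,0,-85]
    - [0,0,-96]
    - [0,0,-100]
    - [0,0,-100]
    - [0,0,-100]
  turn: [0,0,0,0,0,0,0]
  claw: [25,25,25,25,25,25,25]

```text
time_s: 55.18
position: [417.4, 262.8, 33.8]
tool_rot: [[-0.997, -0.083, 0.004], [-0.083, 0.996, -0.007], [-0.003, -0.008, -1.0]]
contact_force: [0.9, -0.1, -1.6]
finger_gap: 0.343
grasp_force: 45.0
```

jog_arm:
  xyz:
    - [0,0,-2]
    - [0,0,-3.5]
    - [0,0,-3.8]
    - [0,0,-3.8]
  turn: [0,0,0,0]
  claw: [25,25,25,25]

```text
time_s: 55.52
position: [417.4, 263.0, 30.4]
tool_rot: [[-0.996, -0.084, 0.005], [-0.084, 0.996, -0.007], [-0.005, -0.007, -1.0]]
contact_force: [0.2, -1.5, 5.3]
finger_gap: 0.34
grasp_force: 45.8
```

jog_arm:
  xyz:
    - [0,0,0]
    - [0,0,0]
    - [0,0,0]
    - [0,0,25]
    - [0,0,60]
    - [0,0,100]
    - [0,0,140]
    - [0,0,180]
  turn: [0,0,0,0,0,0,0,0]
  claw: [33,40,42,42,42,42,42,42]

```text
time_s: 56.18
position: [416.2, 262.6, 211.3]
tool_rot: [[-0.996, -0.084, 0.003], [-0.084, 0.996, -0.008], [-0.002, -0.008, -1.0]]
contact_force: [1.1, 1.2, 0.4]
finger_gap: 0.49
grasp_force: 0.0
```

jog_arm:
  xyz:
    - [30,-30,20]
    - [60,-60,40]
    - [85,-90,60]
    - [105,-120,60]
    - [105,-150,60]
    - [105,-185,60]
    - [105,-220,60]
    - [105,-240,60]
  turn: [0,0,0,0,0,0,0,0]
  claw: [42,42,42,42,42,42,42,42]

```text
time_s: 56.85
position: [521.6, 19.8, 269.2]
tool_rot: [[-0.997, -0.082, 0.003], [-0.082, 0.997, -0.008], [-0.002, -0.009, -1.0]]
contact_force: [1.1, -0.0, -0.3]
finger_gap: 0.49
grasp_force: 0.0
```

```bash
python3 - <<'E'
from h import *
o=ctrl.get_obs();print(o['position'],o['contact_force'],o['time_s'])
t=snap('top','top8');g=cv2.imread('pics/top8.png');a=cv2.imread('pics/top0.png')
gr=cv2.cvtColor(g,cv2.COLOR_BGR2GRAY)
m=np.zeros_like(gr);m[175:255,190:262]=(gr[175:255,190:262]>120)
n,l,st,ce=cv2.connectedComponentsWithStats(m)
for i in range(1,n):
    if st[i,4]>30: print('blk',st[i],ce[i].round(1),at(t,*ce[i],34).round(), cv2.minAreaRect(np.argwhere(l==i)[:,::-1].astype(np.float32)))
for p in[(480,312,33),(490.5,214.5,33),(410.3,262.3,33)]: print(proj(t,p).round(1))
print('spool diff',np.abs(a.astype(int)-g)[143:172,194:222].mean(),'mallet diff',np.abs(a.astype(int)-g)[165:240,400:455].mean())
c,s=np.cos(.084),np.sin(.084)
W=lambda q:[529+c*q[0]-s*q[1],26.2+s*q[0]+c*q[1],q[2]]
print('lever region diff',np.abs(a.astype(int)-g)[165:215,365:385].mean())
# carton
print('carton',proj(t,(468,420,42)).round(), [ [int(k) for k in g[tuple(proj(t,(468+dx,420+dy,42)).round().astype(int)[::-1])]] for dx,dy in((0,0),(20,35),(-20,-35),(0,55),(45,0))])
E
```

```text
[521.58224115  19.84117506 269.17703109] [ 1.14835107 -0.03375919 -0.33167084] 56.85
blk [239 190  12  19 165] [244.6 198.7] [489. 212.  34.] ((244.5264434814453, 198.8441162109375), (17.71689224243164, 9.970544815063477), 85.60128784179688)
blk [203 194  11  19 150] [207.9 203.2] [478. 310.  34.] ((207.8663330078125, 203.1633758544922), (17.612157821655273, 9.850868225097656), 84.2894058227539)
blk [221 220  12  20 183] [226.5 229.4] [409. 260.  34.] ((226.4901123046875, 229.4010009765625), (18.408187866210938, 10.646897315979004), 84.2894058227539)
[207.1 202.5]
[243.8 198. ]
[225.7 228.8]
spool diff 5.646551724137931 mallet diff 7.188929292929293
lever region diff 9.017333333333333
carton [166. 207.] [[125, 129, 129], [75, 97, 112], [75, 96, 111], [112, 113, 111], [109, 111, 109]]
```

jog_arm:
  xyz:
    - [0,0,0]
    - [0,0,0]
    - [0,0,0]
  turn: [0,0,0]
  claw: [42,42,42]

```text
time_s: 57.15
position: [521.6, 23.5, 269.3]
tool_rot: [[-0.996, -0.084, 0.003], [-0.084, 0.996, -0.007], [-0.003, -0.008, -1.0]]
contact_force: [-0.3, 0.2, 0.0]
finger_gap: 0.492
grasp_force: 0.0
```

```bash
python3 -c "
from rig import ticket
print(ticket.finish_job())"
```

```text
the job is handed in; nothing more can be done
None
```

I handed the job in at 57 s, and it gave no verdict: the carton is on the table, all three blocks were clamped and their pins driven to a hard stop with the mallet, the mallet is back in its rest, the lever is open, and the blocks stand on the mat with the spool untouched.

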